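# Unload the conditioning chamber and lean its test plates on the rack

## Task

First switch the chamber off by turning its dial until the white line points at the red OFF tick. Then press the front edge of the blue hatch inward so that its catch lets go and it swings open, take out every test plate there is and lean each one on the rack, short edge down behind the orange lip and underside against the bar; leave the hatch open and the dial at OFF, and do not disturb the jar, the black angle block or the funnel.

Things in the scene. Friction and masses are not known exactly. Their poses are not given: they have to be found in the camera images.
- dial_grip (a point): Grip point of the black dial on the chamber's control strip: on its vertical axis, 40 mm above the strip. A bar grip 46 mm long, 14 mm thick, its top 13 mm above this point, its foot 24 mm below, on a round skirt 50 mm across. The point's x runs along the bar; a white line on the bar's top marks its -x end.
- dial (a joint): Angle of the dial, rad, positive anticlockwise seen from above. 0: the white line points exactly at the red OFF tick, on the robot's side (chamber -x) of the dial. Turns against slight friction (0.04 N m) from -2.7 to 2.7 and stays where it is left.
- hatch (a joint): Angle of the blue hatch door on top of the chamber, rad. 0: shut and caught. Pressed inward, its front edge sinks; by -0.035 (stop at -0.06) the catch lets go; when the finger is lifted a spring swings it open to 2.3, leaning far back, within 4 s. It has no handle and cannot be lifted while caught; once released the catch does not hold again.
- hatch_press (a point): Where to press the hatch: a white strip on its top, 17 mm behind the middle of its front edge. Press straight down 6 to 8 mm (it yields at about 6 N; stop at 10 mm), then lift. The hatch, 180 mm deep (x), 366 mm wide (y), 8 mm thick, is hinged along its far (+x) edge; its top is 16 mm above the control strip. The point moves with it.
- chamber: White conditioning chamber, a bench machine fixed in place, 260 mm (x) by 370 mm (y) by 110 mm high; origin at the centre of its underside, its -x side faces the robot. The control strip is its top from x -130 to -52 mm, with the dial at x -88, y +90 mm. The hatch covers the rest.
- compartment (a point): Centre of the floor of the compartment under the hatch, 70 mm above the table; axes as the chamber's. The floor is 140 mm (x) by 346 mm (y), its walls 40 mm high. The plates lie here.
- rack: Leaning rack, fixed in place: aluminium base 120 mm (x) by 360 mm (y) by 6 mm thick; origin at the centre of its underside. An orange lip along its front, 8 mm thick, inner face at x -50 mm, top 20 mm above the table, stops the plates' lower edges. End posts, 58 mm high, stand at y +-175 mm.
- rack_rest (a point): Where the centre of a well leaned plate is, for the rack's middle place (44 mm above the table; axes as the rack's); other places lie along y. The plate's lower short edge stands on the base behind the lip, its underside rests on the bar, and it slopes 36 degrees from level, upper end towards +x. Four plates fit at y -114, -38, 38, 114 mm.
- rack_bar: Dark steel bar of the rack, 12 mm thick, 340 mm long along the rack's y, its centre line at x 29 mm, z 49.5 mm of the rack's origin; origin at its middle.
- plate_a_mid (a point): Centre of the yellow test plate, a plastic slab 110 mm long (its x) by 46 mm wide (its y) by 14 mm thick (its z), 0.12 kg. Starts flat on the compartment's floor under the shut hatch, long side along the chamber's x; places about 80 mm apart. May be absent. Either face may be up.
- plate_b_mid (a point): Centre of the orange test plate, a plastic slab 110 mm long (its x) by 46 mm wide (its y) by 14 mm thick (its z), 0.12 kg. Starts flat on the compartment's floor under the shut hatch, long side along the chamber's x; places about 80 mm apart. May be absent. Either face may be up.
- plate_c_mid (a point): Centre of the green test plate, a plastic slab 110 mm long (its x) by 46 mm wide (its y) by 14 mm thick (its z), 0.12 kg. Starts flat on the compartment's floor under the shut hatch, long side along the chamber's x; places about 80 mm apart. May be absent. Either face may be up.
- plate_d_mid (a point): Centre of the white test plate, a plastic slab 110 mm long (its x) by 46 mm wide (its y) by 14 mm thick (its z), 0.12 kg. Starts flat on the compartment's floor under the shut hatch, long side along the chamber's x; places about 80 mm apart. May be absent. Either face may be up.
- plate_a: The same yellow test plate; origin at the centre of its lower face (7 mm below the centre).
- plate_b: The same orange test plate; origin at the centre of its lower face (7 mm below the centre).
- plate_c: The same green test plate; origin at the centre of its lower face (7 mm below the centre).
- plate_d: The same white test plate; origin at the centre of its lower face (7 mm below the centre).
- jar: Glass jar with a steel cap, 72 mm across, 120 mm high, standing beyond the work; origin at its foot. Leave it alone.
- angle_block: Black L-shaped fixture block, 80 x 50 x 100 mm, on the table near the robot; origin at the centre of its foot. Leave it alone.
- funnel: White funnel standing mouth down, 110 mm across, 115 mm high; origin at the centre of its foot. Leave it alone.

How it is judged (in metres and radians):
On the way, in this order (a step that is already met when the one before it is completed fails the run):
1. the dial is turned to OFF while the hatch is still shut (value of joint dial between -0.14 and 0.14 rad and value of joint hatch below 0.1 rad), for 0.2 s.
2. the hatch, pressed, has swung open (value of joint hatch above 1.3 rad), for 0.2 s.
At the end, for the whole second after the job is handed in: Dial within 0.14 rad of OFF, hatch open over 1.3 rad, and every plate present leaning on the rack against its bar: 0.42 to 0.85 rad from level, width along the bar within 0.35 rad, centre 30 to 60 mm above the rack's underside, within 30 mm (x) and 165 mm (y) of its middle (value of joint dial between -0.14 and 0.14 rad and value of joint hatch above 1.3 rad and contact force between each of plate_a, plate_b, plate_c, plate_d and rack_bar above 0.05 N and angle between the z axis of plate_a_mid and the z axis of rack, either way round between 0.42 and 0.85 rad and angle between the y axis of each of plate_a_mid, plate_b_mid, plate_c_mid, plate_d_mid and the y axis of rack, either way round below 0.35 rad and z of plate_a_mid in the frame of rack between 0.03 and 0.06 m and x of plate_a_mid in the frame of rack between -0.03 and 0.03 m and y of plate_a_mid in the frame of rack between -0.165 and 0.165 m and angle between the z axis of plate_b_mid and the z axis of rack, either way round between 0.42 and 0.85 rad and z of plate_b_mid in the frame of rack between 0.03 and 0.06 m and x of plate_b_mid in the frame of rack between -0.03 and 0.03 m and y of plate_b_mid in the frame of rack between -0.165 and 0.165 m and angle between the z axis of plate_c_mid and the z axis of rack, either way round between 0.42 and 0.85 rad and z of plate_c_mid in the frame of rack between 0.03 and 0.06 m and x of plate_c_mid in the frame of rack between -0.03 and 0.03 m and y of plate_c_mid in the frame of rack between -0.165 and 0.165 m and angle between the z axis of plate_d_mid and the z axis of rack, either way round between 0.42 and 0.85 rad and z of plate_d_mid in the frame of rack between 0.03 and 0.06 m and x of plate_d_mid in the frame of rack between -0.03 and 0.03 m and y of plate_d_mid in the frame of rack between -0.165 and 0.165 m); the robot touches nothing.
It fails at once if the jar is moved more than 40 mm (distance of jar from where it was at the start of the episode above 0.04 m).
It fails at once if the angle block is moved more than 40 mm (distance of angle_block from where it was at the start of the episode above 0.04 m).
It fails at once if the funnel is moved more than 40 mm (distance of funnel from where it was at the start of the episode above 0.04 m).
Of plate_a, plate_b, plate_c, plate_d only 3 to 4 are there at a start; the rules pass over those that are not, and their reading is None.
Once in a run the grip may slacken for a moment while it holds something.
It also fails if it takes over 208 s, if anything falls off the work surface, if the arm or the gripper's body presses on something with over 40 N, if the wrist force passes 120 N, or if a joint passes its speed limit or range.

## Robot

A 6-joint arm with a two-finger parallel gripper is mounted at the origin on the work surface. World frame = base frame: x ahead of the robot, y to its left, z up, the work surface at z = 0. Lengths are in m, angles in degrees, forces in N, time in s.
With the tool pointing down it reaches from about 0.3 to 0.75 m from the base axis. Payload 8.5 kg.
Tool frame: the origin (TCP) lies on the mounting face of the last link; the fingertips stand 173 mm ahead of it and the grasp point (between the pads) lies 155 mm ahead of it (env.tips_ahead is the distance from the TCP to the fingertips, in m); x points along the fingers, z is the direction in which the jaws open and shut, and the axes are right-handed (so a half turn about x gives the same grasp; the last joint's range is limited). The gripper opens to 85 mm and grips with 20 to 120 N. Pads are 22 mm wide; open, the fingers measure 114 mm over their backs; the gripper's body (76 mm by 85 mm) begins 54 mm behind the grasp point. The pads swing forward as they close: fully open they stand 13 mm farther back than shut.
Start: joints at [57.565, 21.807, 74.336, -0, 83.858, -12.336], TCP at [0.189, 0.516, 0.405] pointing down, gripper open.
Joint ranges: [-178.18, 178.18], [-50.72, 133.34], [12.68, 142.11], [-81.47, 261.47], [9.98, 163.14], [-165.26, 165.26]. Speed limits (degrees/s): [136.94, 136.94, 180, 180, 180, 180].

## Interface

Orientations are given as a 3x3 rotation matrix whose columns are the frame's x, y, z axes.
In Python, from rig import env, optics gives the robot as it stands.
- The arm moves only by the shell command python3 -m inch 'ROWS' [FORCE]. ROWS is JSON, a list of rows, each a list of 3 entries, a list of its own where there are three numbers: the closure, from -1 (fully open) to 1 (shut), then the shift along the tool's x, y, z in units of 30 mm (1.0 is 30 mm), then the turn about the tool's x in units of 5 degrees (1.0 is 5 degrees). In form: [[hand, [x, y, z], yaw], ...]. A call has exactly 8 rows; each row shifts and turns the commanded pose from where the row before left it, along the tool's axes as they then stand; what a row does not reach is not made up. A row lasts 1/12 s, in which the tool goes at most 41.7 mm and 7.16 degrees, less where a joint would pass 70% of its speed; a pose out of reach is approached as far as the arm can. A call is refused whole if a number of a shift passes 1 or a number of a turn 1, either way. A call with a gripper value outside its range is refused whole. The fingers move at their own pace and stop on an object; FORCE is the grip in N (left out, the last holds). Time passes only in rows, so rows that do not move let the fingers close, or fill a call up. It gives the time, the measured TCP pose, the force and the opening at its end, in the units of the state.
- env.observe(): the state, without advancing time (a new reading comes with each control period).
- optics.get_image(name): name is "scene" or "top"; returns the picture (480x640x3 uint8, red, green, blue); there is no depth.
- optics.camera_params(name): a dict with "fx", "fy", "cx", "cy" (pixels), "k1" (the pictures are not rectified: a ray, as slopes to the right and down, at radius r is drawn at 1 + k1 r^2 times it, then the intrinsics apply), "xyz" and "rotation" of the camera in the world. Camera axes: x right, y down, z forward; pixel columns grow to the right and rows downward; lengths in m; the calibration is good to about 2 mm. A picture is of the moment at which its call begins. camera_params takes no time and is no camera call.
- env.close_job(): hands the job in, once; it reports no verdict.
The state is a dict: "time_s": time; "q": joint angles; "qvel": joint speeds; "joint_efforts": joint torques, N m; "position": TCP position; "tool_rot": TCP orientation; "ft_force": force on the tool from outside, world axes, zero at the start; "wrist_torque": the same for the moment, N m; "grip_width": finger opening in m.
Only numpy, scipy, OpenCV 4.12 (cv2) and the standard library are available. Lean on these libraries where they do the work, as an engineer would, in place of code of your own. Each camera call takes 0.05 s, during which the arm holds its last target.

## Working session

There is one attempt and no reset: what is moved stays moved. The work goes in short steps, Python scripts to look and compute and a shell command to move; the robot and the scene stay as the last step left them, time stands still between calls to the robot, and variables do not carry over. Pictures are saved under pics/ and viewed, and the job is handed in when it is done.

```bash
ls; mkdir -p pics
python3 - <<'E'
from rig import env, optics
import cv2
s=env.observe(); print(s)
for n in("scene","top"):
    p=optics.camera_params(n);print(n,p)
    cv2.imwrite(f"pics/{n}0.png",optics.get_image(n)[:,:,::-1])
E
```

```text
pics
{'time_s': 0.0, 'q': array([ 5.75629229e+01,  2.18417112e+01,  7.43842627e+01, -1.20550840e-04,
        8.38606003e+01, -1.23378144e+01]), 'qvel': array([ 0.02761105, -0.0191922 , -0.01358168,  0.06668006,  0.12094968,
       -0.00699133]), 'joint_efforts': array([-5.94010498e-05, -4.48468280e+01, -2.31272918e+01, -1.94497029e-04,
        4.87942365e-03, -6.99776066e-06]), 'position': array([0.18900319, 0.51645944, 0.40410773]), 'tool_rot': array([[-8.08696389e-04, -9.39098623e-01,  3.43646800e-01],
       [-1.27638090e-03,  3.43647602e-01,  9.39097810e-01],
       [-9.99998858e-01,  3.20820795e-04, -1.47655412e-03]]), 'ft_force': array([ 2.08395005e-04, -2.66836719e-01,  4.32840801e-01]), 'wrist_torque': array([ 0.0262853 , -0.00439546,  0.01530585]), 'grip_width': 0.08579649870593135}
scene {'fx': 465.63322542862085, 'fy': 465.63322542862085, 'cx': 322.5687052543979, 'cy': 235.93871655839587, 'k1': -0.050890466073628494, 'xyz': array([1.20876332, 0.17305327, 0.86679435]), 'rotation': array([[-0.20376585,  0.72413212, -0.65887188],
       [ 0.97901486,  0.15281965, -0.1348186 ],
       [ 0.00306209, -0.67251679, -0.74007553]])}
top {'fx': 489.68072132808953, 'fy': 489.68072132808953, 'cx': 324.64619855579735, 'cy': 246.69830933395778, 'k1': -0.10061861736344196, 'xyz': array([0.4369241 , 0.0436839 , 1.32783464]), 'rotation': array([[ 0.02637972, -0.99651371,  0.07914884],
       [-0.9995253 , -0.02755409, -0.01378196],
       [ 0.01591478, -0.07874771, -0.99676753]])}
```

View pics/scene0.png

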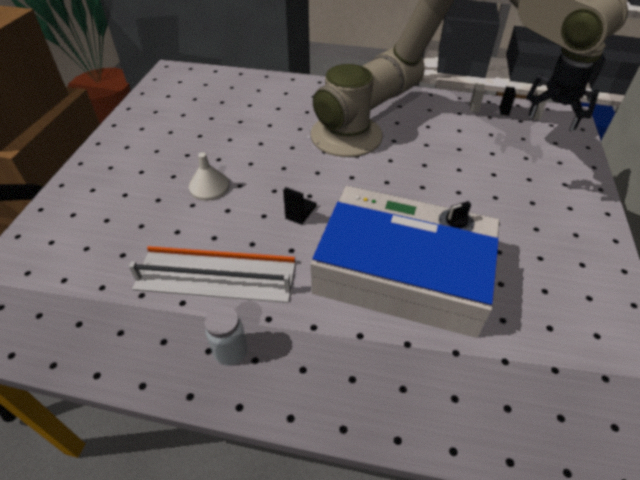

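View pics/top0.png

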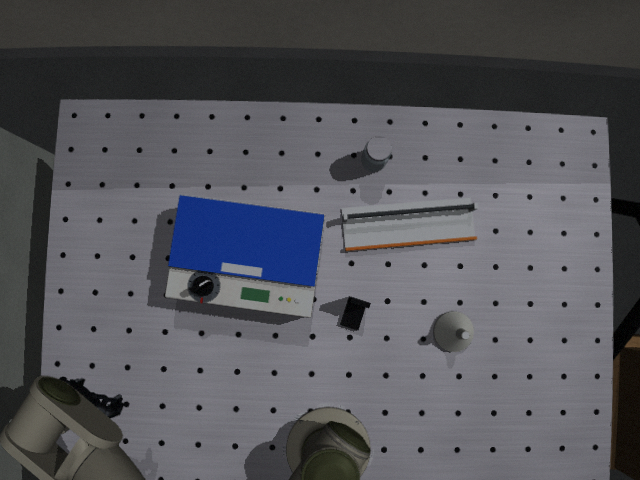

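The top view shows the chamber with hatch corners near (180,197), (324,214), (315,286), (168,268), and the dial at (203,286). The rack is at about (342-476, 205-250). I'll zoom in to measure them.

```bash
cat > h.py <<'E'
import numpy as np, cv2
from rig import env, optics
def cam(n):
    p=optics.camera_params(n);K=np.array([[p['fx'],0,p['cx']],[0,p['fy'],p['cy']],[0,0,1.]])
    return K,np.array([p['k1'],0,0,0,0.]),np.array(p['xyz']),np.array(p['rotation'])
def pt(n,u,v,z):
    K,d,c,R=cam(n)
    x=cv2.undistortPoints(np.array([[[u,v]]],float),K,d)[0,0]
    r=R@np.array([x[0],x[1],1.]);return c+r*(z-c[2])/r[2]
def px(n,P):
    K,d,c,R=cam(n);P=np.atleast_2d(P).astype(float)
    return cv2.projectPoints(P.reshape(-1,1,3),cv2.Rodrigues(R.T)[0],-R.T@c,K,d)[0].reshape(-1,2)
def crop(n,f,x0,y0,x1,y1,s,img=None):
    im=optics.get_image(n)[:,:,::-1] if img is None else img
    cv2.imwrite(f,cv2.resize(im[y0:y1,x0:x1],None,fx=s,fy=s,interpolation=cv2.INTER_CUBIC))
E
python3 - <<'E'
from h import *
t=cv2.imread('pics/top0.png')
crop('top','pics/c1.png',155,185,335,325,4.4,t)
crop('top','pics/c2.png',330,190,490,260,5,t)
crop('top','pics/c3.png',175,265,235,310,12,t)
E
```

```text
(no output)
```

View pics/c1.png

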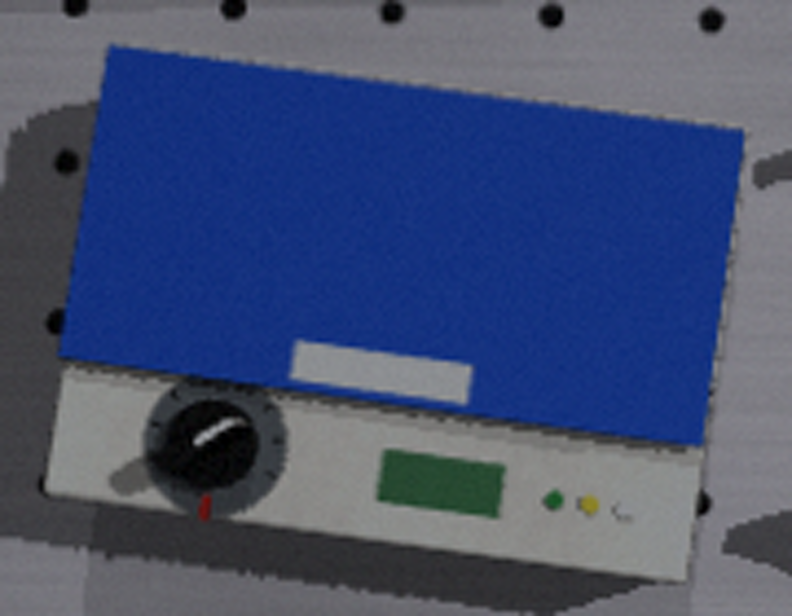

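View pics/c2.png

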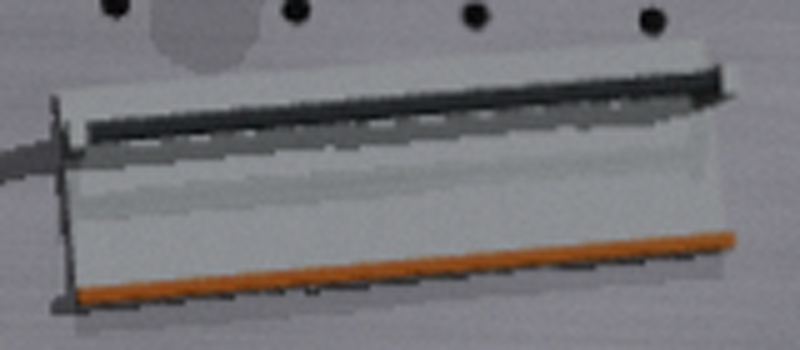

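View pics/c3.png

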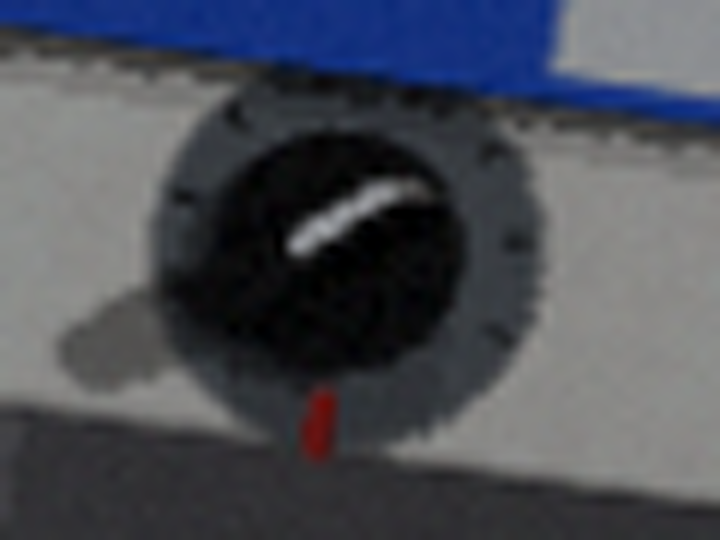

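The white line on the dial runs from about (295,245) to (430,185) in the crop, so it points right and up. I'll fit the chamber and rack poses next.

```bash
cat > fit.py <<'E'
from h import *
from scipy.optimize import least_squares
def fit(obs,x0):
    # obs: list (n,u,v,local pt)
    def f(x):
        c,s=np.cos(x[2]),np.sin(x[2]);r=[]
        for n,u,v,l in obs:
            P=[x[0]+c*l[0]-s*l[1],x[1]+s*l[0]+c*l[1],l[2]]
            r+=list(px(n,P)[0]-[u,v])
        return np.array(r)
    s=least_squares(f,x0);return s.x,f(s.x).reshape(-1,2)
E
python3 - <<'E'
from fit import *
C=lambda x,y:(155+x/4.4-.0,185+y/4.4)
ob=[]
for (u,v),l in [((109,44),(.13,.183,.126)),((744,130),(.13,-.183,.126)),((700,446),(-.05,-.183,.126)),((60,357),(-.05,.183,.126)),
 ((45,492),(-.13,.185,.110)),((686,581),(-.13,-.185,.110))]:
    ob.append(('top',*C(u,v),l))
x,r=fit(ob,[.5,.2,0]);print('chamber',x,np.degrees(x[2]));print(r.round(1))
D=lambda x,y:(330+x/5,190+y/5)
rb=[]
for (u,v),l in [((78,290),(-.05,.175,.02)),((735,232),(-.05,-.175,.02)),((735,248),(-.058,-.175,.02)),((78,305),(-.058,.175,.02)),((88,132),(.029,.17,.0555)),((720,80),(.029,-.17,.0555)),((708,40),(.06,-.18,.006)),((58,93),(.06,.18,.006))]:
    rb.append(('top',*D(u,v),l))
x2,r2=fit(rb,[.5,-.2,0]);print('rack',x2,np.degrees(x2[2]));print(r2.round(1))
c,s=np.cos(x[2]),np.sin(x[2])
W=lambda l:np.array([x[0]+c*l[0]-s*l[1],x[1]+s*l[0]+c*l[1],l[2]])
print('dial',W((-.088,.09,.15)),px('top',W((-.088,.09,.163))),px('top',W((-.088,.09,.126))))
print('press',W((-.033,0,.126)))
E4=lambda x,y:(175+x/12,265+y/12)
a=pt('top',*E4(295,245),.163);b=pt('top',*E4(430,185),.163);print(a,b)
E
```

```text
chamber [ 0.5045337   0.22501721 -0.10778214] -6.175461983234588
[[-0.3 -0.7]
 [ 0.6 -0.8]
 [ 0.8 -0.3]
 [-0.6 -0.4]
 [-0.9  0.9]
 [ 0.4  1.2]]
rack [ 0.60900278 -0.20384889  0.11302782] 6.47601727866874
[[ 1.8 -0.2]
 [-1.9  0.4]
 [-1.6  0.1]
 [ 2.1 -0.3]
 [-0.1  0.2]
 [ 0.2  0.3]
 [-0.8 -0.2]
 [ 0.1 -0.3]]
dial [0.42672597 0.32396143 0.15      ] [[198.99000929 286.27920422]] [[202.58638235 286.25807744]]
press [0.47172519 0.22856714 0.126     ]
[0.42881623 0.32262363 0.163     ] [0.44149781 0.29614069 0.163     ]
```

```bash
cat > go.py <<'E'
import sys
from h import *
# usage go.py x y z(grasp) zang : shift in tool units (30mm) now, and yaw units (5deg)
def go(x,y,z,ang=None):
    s=env.observe();R=np.array(s['tool_rot']);p=np.array(s['position'])
    g=p+R[:,0]*.155
    d=R.T@(np.array([x,y,z])-g)/.03
    za=np.degrees(np.arctan2(R[1,2],R[0,2]))
    print('t',round(s['time_s'],2),'grasp',g.round(4),'zang',round(za,2),'w',round(s['grip_width'],4),'q6',round(s['q'][5],1),'F',np.round(s['ft_force'],1))
    print('units',d.round(2))
    if ang is not None: print('yaw units',round(((za-ang+90)%180-90)/5,2), 'full',round(((za-ang+180)%360-180)/5,2))
if __name__=='__main__': go(*map(float,sys.argv[1:]))
E
python3 -c "
from rig import env;print(env.tips_ahead)"; python3 go.py .4267 .324 .22 27
```

```text
0.1734
t 0.1 grasp [0.1888 0.5163 0.2492] zang 69.9 w 0.0856 q6 -12.3 F [-0.2  0.4 -0.3]
units [ 0.97 -9.65 -3.29]
yaw units 8.58 full 8.58
```

```bash
python3 -m inch '[[-1,[0,-1,-0.4],0],[-1,[0,-1,-0.4],0],[-1,[0,-1,-0.4],0],[-1,[0,-1,-0.4],0],[-1,[0,-1,-0.4],0],[-1,[0,-1,-0.4],0],[-1,[0,-1,-0.4],0],[-1,[0,-1,-0.4],0]]' 30; python3 -m inch '[[-0.3,[0.4,-0.8,0],0],[-0.3,[0.4,-0.8,0],0],[-0.3,[0,0,0],1],[-0.3,[0,0,0],1],[-0.3,[0,0,0],1],[-0.3,[0,0,0],1],[-0.3,[0,0,0],1],[-0.3,[0,0,0],1]]';python3 -m inch '[[-0.3,[0,0,0],1],[-0.3,[0,0,0],1],[-0.3,[0,0,0],0.6],[-0.3,[0,0,0],0],[-0.3,[0,0,0],0],[-0.3,[0,0,0],0],[-0.3,[0,0,0],0],[-0.3,[0,0,0],0]]'; python3 go.py .4267 .324 .152 27; python3 -c "
from h import *
crop('top','pics/t1.png',140,200,340,330,4);crop('scene','pics/s1.png',290,90,530,340,3.0)"
```

```text
time_s: 0.77
position: [0.3823, 0.3426, 0.4045]
tool_rot: [[-0.001, -0.939, 0.344], [-0.0, 0.344, 0.939], [-1.0, 0.0, -0.0]]
ft_force: [0.7, 1.7, 0.5]
grip_width: 0.0853
time_s: 1.43
position: [0.4265, 0.3273, 0.3804]
tool_rot: [[-0.001, -0.638, 0.77], [-0.0, 0.77, 0.638], [-1.0, 0.0, -0.001]]
ft_force: [0.8, 0.3, -0.4]
grip_width: 0.0555
time_s: 2.1
position: [0.4265, 0.3274, 0.3807]
tool_rot: [[-0.0, -0.453, 0.891], [-0.0, 0.891, 0.453], [-1.0, -0.0, -0.0]]
ft_force: [-0.2, 0.7, -0.5]
grip_width: 0.0557
t 2.1 grasp [0.4264 0.3273 0.2257] zang 26.94 w 0.0557 q6 -2.1 F [-0.2  0.7 -0.5]
units [ 2.46 -0.1  -0.04]
yaw units -0.01 full -0.01
```

View pics/s1.png

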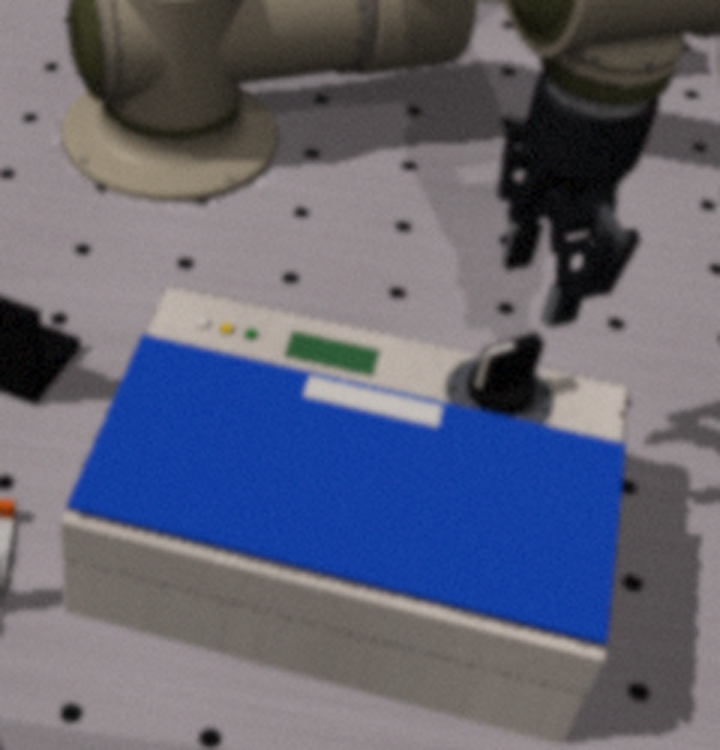

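View pics/t1.png

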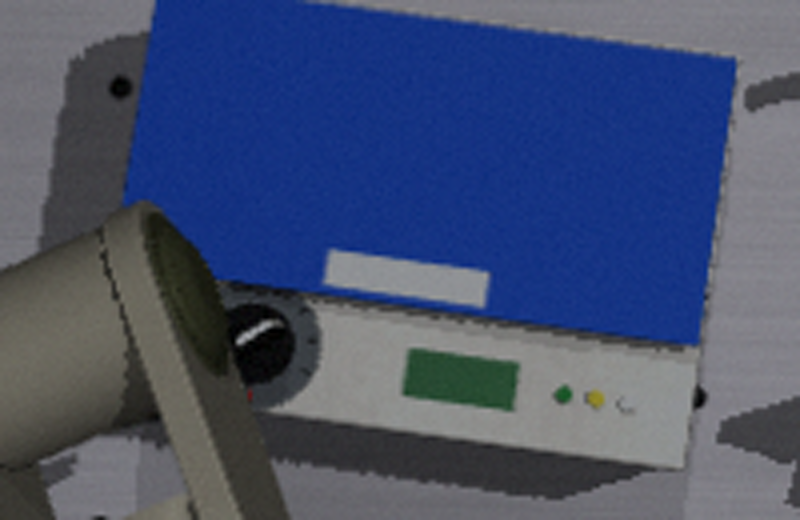

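The scene view shows the white line on the bar's -y end, at (480,370) in the crop. That matches a dial angle of about 2.14 rad, and the jaws straddle the bar, so I'll go down and grip.

```bash
python3 -m inch '[[-0.3,[0.6,-0.1,0],0],[-0.3,[0.6,0,0],0],[-0.3,[0.6,0,0],0],[-0.3,[0.66,0,0],0],[-0.3,[0,0,0],0],[-0.3,[0,0,0],0],[-0.3,[0,0,0],0],[-0.3,[0,0,0],0]]'; python3 -m inch '[[1,[0,0,0],0],[1,[0,0,0],0],[1,[0,0,0],0],[1,[0,0,0],0],[1,[0,0,0],0],[1,[0,0,0],0],[1,[0,0,0],0],[1,[0,0,0],0]]' 30; python3 go.py .4267 .324 .152 27
```

```text
time_s: 2.87
position: [0.428, 0.3248, 0.3082]
tool_rot: [[0.002, -0.453, 0.892], [0.001, 0.892, 0.453], [-1.0, -0.0, 0.002]]
ft_force: [0.5, -0.7, 0.2]
grip_width: 0.0555
time_s: 3.53
position: [0.4277, 0.3247, 0.3073]
tool_rot: [[0.0, -0.453, 0.892], [0.0, 0.892, 0.453], [-1.0, 0.0, 0.0]]
ft_force: [-2.7, -1.5, 5.4]
grip_width: 0.0132
t 3.53 grasp [0.4277 0.3247 0.1523] zang 26.91 w 0.0132 q6 -2.3 F [-2.7 -1.5  5.4]
units [ 0.01 -0.01 -0.04]
yaw units -0.02 full -0.02
```

```bash
for i in 1; do python3 -m inch '[[1,[0,0,0],1],[1,[0,0,0],1],[1,[0,0,0],1],[1,[0,0,0],1],[1,[0,0,0],1],[1,[0,0,0],1],[1,[0,0,0],1],[1,[0,0,0],1]]'; done; python3 go.py .4267 .324 .152 -96.2
```

```text
time_s: 4.2
position: [0.4283, 0.3247, 0.3073]
tool_rot: [[0.002, 0.231, 0.973], [0.001, 0.973, -0.231], [-1.0, 0.001, 0.002]]
ft_force: [2.6, -0.4, 3.4]
grip_width: 0.0133
t 4.2 grasp [0.4286 0.3248 0.1523] zang -13.35 w 0.0133 q6 37.9 F [ 2.6 -0.4  3.4]
units [ 0.01 -0.04 -0.06]
yaw units 16.57 full 16.57
```

```bash
python3 -m inch '[[1,[0,0,0],1],[1,[0,0,0],1],[1,[0,0,0],1],[1,[0,0,0],1],[1,[0,0,0],1],[1,[0,0,0],1],[1,[0,0,0],1],[1,[0,0,0],1]]';  python3 -m inch '[[1,[0,0,0],1],[1,[0,0,0],1],[1,[0,0,0],1],[1,[0,0,0],1],[1,[0,0,0],1],[1,[0,0,0],1],[1,[0,0,0],1],[1,[0,0,0],1]]'; python3 -m inch '[[1,[0,0,0],0.6],[1,[0,0,0],0],[1,[0,0,0],0],[1,[0,0,0],0],[1,[0,0,0],0],[1,[0,0,0],0],[1,[0,0,0],0],[1,[0,0,0],0]]';python3 go.py .4267 .324 .152 -96.2
```

```text
time_s: 4.87
position: [0.4288, 0.3244, 0.3073]
tool_rot: [[0.004, 0.802, 0.597], [-0.0, 0.597, -0.802], [-1.0, 0.003, 0.003]]
ft_force: [5.6, -3.0, 2.3]
grip_width: 0.0137
time_s: 5.53
position: [0.429, 0.3238, 0.3073]
tool_rot: [[0.004, 0.998, -0.059], [-0.002, -0.059, -0.998], [-1.0, 0.004, 0.002]]
ft_force: [6.4, -8.7, 2.7]
grip_width: 0.0134
time_s: 6.2
position: [0.4291, 0.3238, 0.3073]
tool_rot: [[0.004, 0.994, -0.107], [-0.002, -0.107, -0.994], [-1.0, 0.004, 0.002]]
ft_force: [6.0, -9.9, 2.6]
grip_width: 0.0137
t 6.2 grasp [0.4297 0.3234 0.1523] zang -96.13 w 0.0137 q6 120.7 F [ 6.  -9.9  2.6]
units [ 0.01 -0.1  -0.01]
yaw units 0.01 full 0.01
```

```bash
python3 -m inch '[[-0.3,[0,0,0],0],[-0.3,[0,0,0],0],[-0.3,[0,0,0],0],[-0.3,[0,0,0],0],[-0.3,[0,0,0],0],[-0.3,[0,0,0],0],[-0.3,[-0.5,0,0],0],[-0.3,[-1,0,0],0]]'; python3 -m inch '[[-0.3,[-1,0,0],0],[-0.3,[0,-1,0.9],0],[-0.3,[0,-1,0.9],0],[-0.3,[0,-1,0.9],0],[-0.3,[0,-1,0.9],0],[1,[0,0,0.9],0],[1,[0,0,0],0],[1,[0,0,0],0]]';python3 go.py .4717 .2286 .16 -96.2;python3 -c "
from h import *
crop('top','pics/t2.png',140,240,260,330,6);crop('scene','pics/s2.png',400,180,520,260,6)"
```

```text
time_s: 6.87
position: [0.4275, 0.3246, 0.3496]
tool_rot: [[-0.006, 0.994, -0.106], [-0.003, -0.106, -0.994], [-1.0, -0.006, 0.004]]
ft_force: [-0.2, 1.2, -0.6]
grip_width: 0.0555
time_s: 7.53
position: [0.2939, 0.2027, 0.3824]
tool_rot: [[0.001, 0.994, -0.108], [0.001, -0.108, -0.994], [-1.0, 0.001, -0.001]]
ft_force: [0.4, 0.8, 0.8]
grip_width: 0.0199
t 7.53 grasp [0.2942 0.2027 0.2274] zang -96.21 w 0.0199 q6 111.6 F [0.4 0.8 0.8]
units [ 2.25  5.79 -1.5 ]
yaw units -0.0 full -0.0
```

View pics/t2.png

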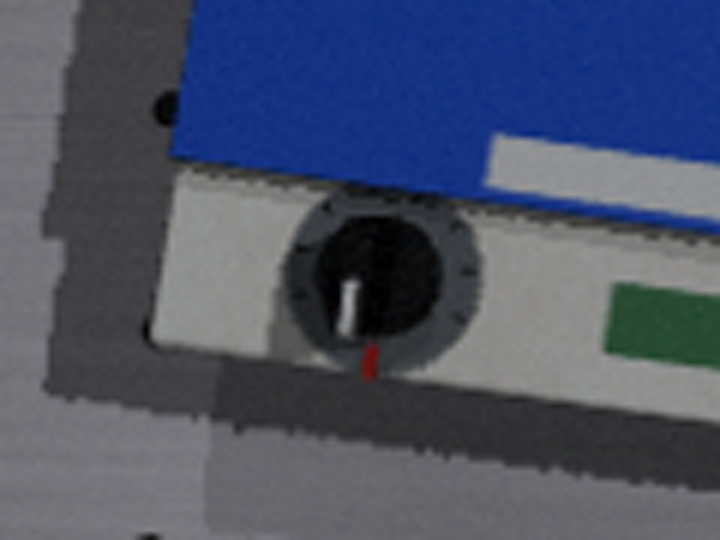

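View pics/s2.png

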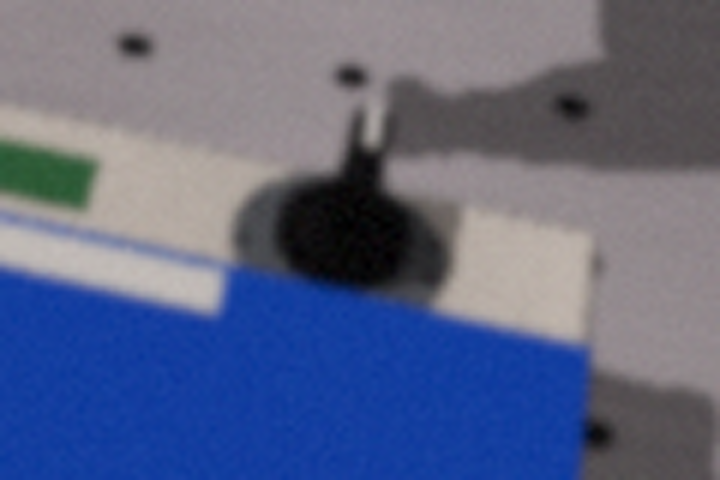

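```bash
python3 - <<'E'
from h import *
E=lambda x,y:(140+x/6,240+y/6)
a=pt('top',*E(351,280),.163);b=pt('top',*E(346,335),.163);d=b-a;print(a,b,np.degrees(np.arctan2(d[1],d[0])))
S=lambda x,y:(400+x/6,180+y/6)
a=pt('scene',*S(372,148),.163);b=pt('scene',*S(380,95),.163);d=b-a;print(a,b,np.degrees(np.arctan2(d[1],d[0])))
# red tick
a=pt('top',*E(369,378),.12);b=pt('top',*E(373,345),.12);d=a-b;print(np.degrees(np.arctan2(d[1],d[0])))
E
python3 go.py .4737 .2286 .14 -96.2
```

```text
[0.4257706  0.32509903 0.163     ] [0.40397979 0.32618802 0.163     ] 177.1390351301999
[0.42859448 0.32466748 0.163     ] [0.39897466 0.32749873 0.163     ] 174.53988626630985
175.31783073326326
t 7.63 grasp [0.2947 0.2036 0.2271] zang -96.12 w 0.005 q6 111.6 F [ 0.6  0.7 -0. ]
units [ 2.91  5.84 -1.46]
yaw units 0.02 full 0.02
```

The dial reads 174.5-177° against a target of 173.8°, which is within about 0.05 rad of OFF. Next I'll press the hatch.

```bash
python3 -m inch '[[1,[0.3,0.9,-0.25],0],[1,[0.3,0.9,-0.25],0],[1,[0.3,0.9,-0.25],0],[1,[0.3,0.9,-0.25],0],[1,[0.3,0.9,-0.25],0],[1,[0.3,0.9,-0.2],0],[1,[0.3,0.4,0],0],[1,[0.2,0,0],0]]'; python3 -m inch '[[1,[0,0,0],0],[1,[0,0,0],0],[1,[0,0,0],0],[1,[0,0,0],0],[1,[0,0,0],0],[1,[0,0,0],0],[1,[0,0,0],0],[1,[0,0,0],0]]';python3 go.py .4717 .2286 .136 -96.2
```

```text
time_s: 8.3
position: [0.4743, 0.2287, 0.3109]
tool_rot: [[-0.001, 0.994, -0.106], [-0.0, -0.106, -0.994], [-1.0, -0.001, 0.0]]
ft_force: [-0.5, -0.2, 0.3]
grip_width: 0.0002
time_s: 8.97
position: [0.4717, 0.228, 0.3131]
tool_rot: [[0.0, 0.994, -0.106], [0.0, -0.106, -0.994], [-1.0, 0.0, -0.0]]
ft_force: [-0.2, 0.7, -0.0]
grip_width: 0.0003
t 8.97 grasp [0.4717 0.228  0.1581] zang -96.1 w 0.0003 q6 108.9 F [-0.2  0.7 -0. ]
units [ 0.74 -0.   -0.02]
yaw units 0.02 full 0.02
```

```bash
python3 -m inch '[[1,[0.3,0,0],0],[1,[0.1,0,0],0],[1,[0.05,0,0],0],[1,[0.05,0,0],0],[1,[0.05,0,0],0],[1,[0.05,0,0],0],[1,[0,0,0],0],[1,[0,0,0],0]]';python3 go.py .4717 .2286 .136 -96.2
```

```text
time_s: 9.63
position: [0.4716, 0.2279, 0.295]
tool_rot: [[-0.001, 0.994, -0.106], [-0.0, -0.106, -0.994], [-1.0, -0.001, 0.0]]
ft_force: [-2.1, -0.2, 4.0]
grip_width: -0.0
t 9.63 grasp [0.4715 0.2279 0.14  ] zang -96.1 w -0.0 q6 108.9 F [-2.1 -0.2  4. ]
units [ 0.13  0.   -0.02]
yaw units 0.02 full 0.02
```

```bash
python3 -m inch '[[1,[0.05,0,0],0],[1,[0.05,0,0],0],[1,[0.03,0,0],0],[1,[0,0,0],0],[1,[0,0,0],0],[1,[0,0,0],0],[1,[0,0,0],0],[1,[0,0,0],0]]';python3 go.py .4717 .2286 .136 -96.2
```

```text
time_s: 10.3
position: [0.4717, 0.228, 0.291]
tool_rot: [[-0.0, 0.994, -0.106], [-0.0, -0.106, -0.994], [-1.0, -0.0, 0.0]]
ft_force: [-3.5, -1.2, 5.4]
grip_width: -0.0001
t 10.3 grasp [0.4717 0.2279 0.136 ] zang -96.1 w -0.0001 q6 108.9 F [-3.5 -1.2  5.4]
units [ 0.   -0.   -0.02]
yaw units 0.02 full 0.02
```

```bash
python3 -m inch '[[1,[-0.3,0,0],0],[1,[-0.8,-1,0],0],[1,[-0.8,-1,0],0],[1,[-0.8,-1,0],0],[1,[-0.8,-1,0],0],[1,[0,-1,0],0],[1,[0,0,0],0],[1,[0,0,0],0]]';python3 -m inch '[[-0.2,[0,0,0],0],[-0.2,[0,0,0],0],[-0.2,[0,0,0],0],[-0.2,[0,0,0],0],[-0.2,[0,0,0],0],[-0.2,[0,0,0],0],[-0.2,[0,0,0],0],[-0.2,[0,0,0],0]]'; python3 -c "
from h import *
cv2.imwrite('pics/s3.png',optics.get_image('scene')[:,:,::-1]);cv2.imwrite('pics/t3.png',optics.get_image('top')[:,:,::-1])"
```

```text
time_s: 10.97
position: [0.3219, 0.2441, 0.3969]
tool_rot: [[0.002, 0.994, -0.105], [0.001, -0.105, -0.994], [-1.0, 0.002, -0.001]]
ft_force: [0.6, 0.2, 0.4]
grip_width: 0.0001
time_s: 11.63
position: [0.3227, 0.2439, 0.396]
tool_rot: [[-0.0, 0.994, -0.106], [-0.0, -0.106, -0.994], [-1.0, -0.0, 0.0]]
ft_force: [0.4, -0.0, 0.0]
grip_width: 0.0515
```

View pics/s3.png

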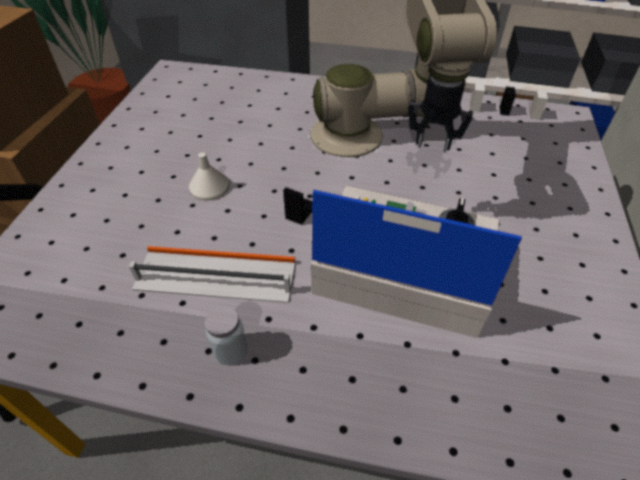

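View pics/t3.png

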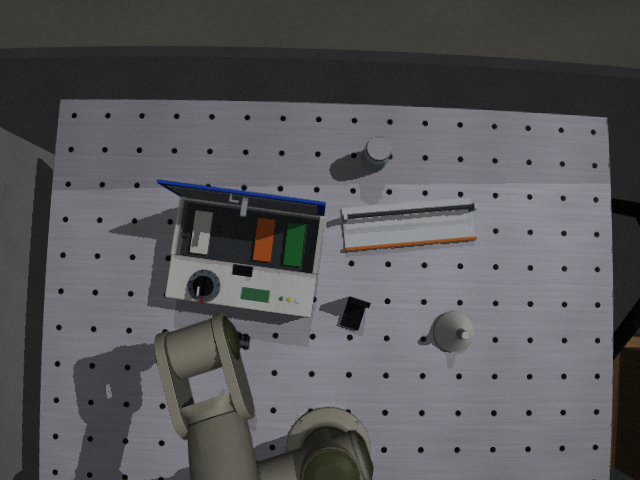

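The hatch is swinging open. The top view shows the white plate at (201,232), orange at (264,240) and green at (295,244), and no yellow one. I'll let the hatch finish opening and look closer.

```bash
for i in 1 ; do python3 -m inch '[[-0.2,[0,0,0],0],[-0.2,[0,0,0],0],[-0.2,[0,0,0],0],[-0.2,[0,0,0],0],[-0.2,[0,0,0],0],[-0.2,[0,0,0],0],[-0.2,[0,0,0],0],[-0.2,[0,0,0],0]]' | head -1;  python3 -m inch '[[-0.2,[0,0,0],0],[-0.2,[0,0,0],0],[-0.2,[0,0,0],0],[-0.2,[0,0,0],0],[-0.2,[0,0,0],0],[-0.2,[0,0,0],0],[-0.2,[0,0,0],0],[-0.2,[0,0,0],0]]' | head -1; done; python3 -c "
from h import *
crop('top','pics/t4.png',150,150,340,310,4.2)"
```

```text
time_s: 12.4
time_s: 13.07
```

View pics/t4.png

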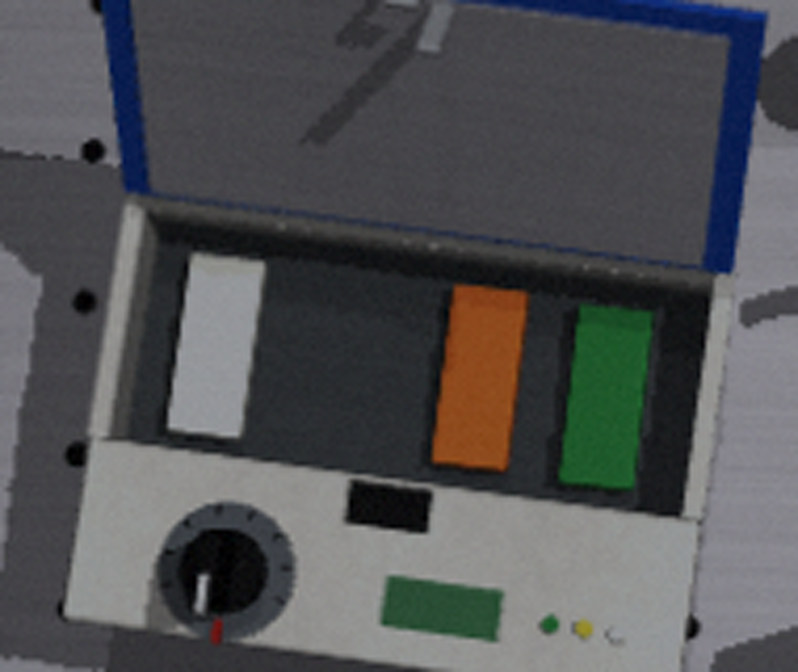

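Hatch open; three plates present. I'll fit each plate from its top-face corners (z = 0.084).

Run:
```python
from fit import *
C=lambda x,y:(150+x/4.2,150+y/4.2)
P={'white':[(190,253),(266,262),(240,439),(168,429)],'orange':[(452,285),(527,293),(507,470),(432,461)],'green':[(579,305),(653,312),(634,489),(560,481)]}
L=[(.055,.023,.084),(.055,-.023,.084),(-.055,-.023,.084),(-.055,.023,.084)]
for k,v in P.items():
    x,r=fit([('top',*C(*p),l) for p,l in zip(v,L)],[.54,.22,-.1]);print(k,x.round(4),np.degrees(x[2]).round(1),np.abs(r).max().round(1))
x,y,t=.6090,-.20385,.11303
for ly in(.114,.038,-.038,-.114):
    for lx in (.003,):
        print(ly,(x+np.cos(t)*lx-np.sin(t)*ly).round(4),(y+np.sin(t)*lx+np.cos(t)*ly).round(4))
```

```text
white [ 0.5641  0.343  -0.0899] -5.2 0.3
orange [ 0.5492  0.1812 -0.0774] -4.4 0.5
green [ 0.5395  0.1037 -0.0753] -4.3 0.5
0.114 0.5991 -0.0902
0.038 0.6077 -0.1658
-0.038 0.6163 -0.2413
-0.114 0.6248 -0.3168
```

```bash
python3 go.py .5395 .1037 .14 -94.3
python3 - <<'E'
from h import *
x,y,t=.6090,-.20385,.11303
W=lambda l:np.array([x+np.cos(t)*l[0]-np.sin(t)*l[1],y+np.sin(t)*l[0]+np.cos(t)*l[1],l[2]])
im=cv2.imread('pics/s3.png');im=cv2.resize(im[220:320,110:320],None,fx=3.8,fy=3.8,interpolation=cv2.INTER_CUBIC)
for a,b in [((-.05,.175,.02),(-.05,-.175,.02)),((.029,.17,.0555),(.029,-.17,.0555)),((.06,.18,.006),(.06,-.18,.006))]:
    p=(px('scene',[W(a),W(b)])-[110,220])*3.8
    cv2.line(im,tuple(p[0].astype(int).tolist()),tuple(p[1].astype(int).tolist()),(0,0,255),1)
cv2.imwrite('pics/rk.png',im)
E
```

```text
t 13.12 grasp [0.3226 0.2439 0.241 ] zang -96.1 w 0.0516 q6 116.3 F [ 0.6 -0.1  0.5]
units [3.37 7.68 3.88]
yaw units -0.36 full -0.36
```

View pics/rk.png

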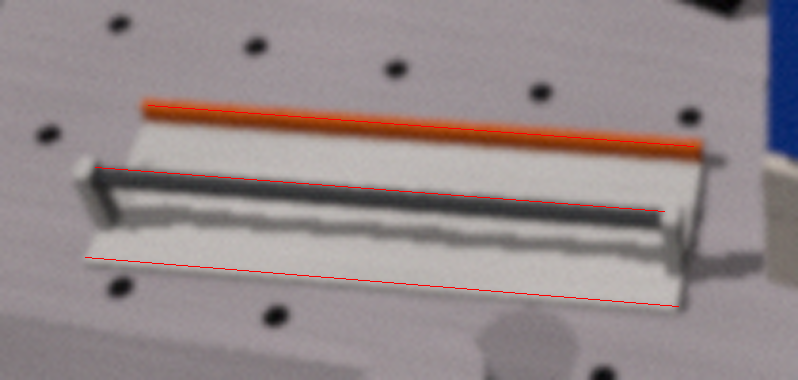

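The rack overlay agrees in both cameras to about 1 px. Now the green plate.

```bash
python3 -m inch '[[-0.4,[0,1,0.5],0],[-0.4,[0,1,0.5],0],[-0.4,[0,1,0.5],0],[-0.4,[0,1,0.5],0],[-0.4,[0,1,0.5],0],[-0.4,[0,1,0.5],0],[-0.4,[0,1,0.5],0],[-0.4,[0.5,0.68,0.38],-0.36]]'; python3 -m inch '[[-0.4,[0.7,0,0],0],[-0.4,[0.7,0,0],0],[-0.4,[0.7,0,0],0],[-0.4,[0,0,0],0],[-0.4,[0,0,0],0],[-0.4,[0,0,0],0],[-0.4,[0,0,0],0],[-0.4,[0,0,0],0]]'; python3 go.py .5395 .1037 .086 -94.3
```

```text
time_s: 13.78
position: [0.5417, 0.102, 0.3828]
tool_rot: [[0.005, 0.997, -0.076], [-0.0, -0.076, -0.997], [-1.0, 0.005, -0.0]]
ft_force: [0.9, 0.3, 0.8]
grip_width: 0.0599
time_s: 14.45
position: [0.5395, 0.1038, 0.3193]
tool_rot: [[0.002, 0.997, -0.075], [-0.0, -0.075, -0.997], [-1.0, 0.002, -0.0]]
ft_force: [-0.1, -0.3, -0.7]
grip_width: 0.0594
t 14.45 grasp [0.5398 0.1038 0.1643] zang -94.29 w 0.0594 q6 92.8 F [-0.1 -0.3 -0.7]
units [ 2.61 -0.02  0.  ]
yaw units 0.0 full 0.0
```

```bash
python3 -m inch '[[-0.4,[0.7,0,0],0],[-0.4,[0.7,0,0],0],[-0.4,[0.7,0,0],0],[-0.4,[0.3,0,0],0],[-0.4,[0.2,0,0],0],[-0.4,[0,0,0],0],[-0.4,[0,0,0],0],[-0.4,[0,0,0],0]]'; python3 go.py .5395 .1037 .084 -94.3; python3 -c "
from h import *
crop('top','pics/t5.png',200,200,340,300,5)"
```

```text
time_s: 15.12
position: [0.5397, 0.1037, 0.2412]
tool_rot: [[0.002, 0.997, -0.075], [-0.0, -0.075, -0.997], [-1.0, 0.002, -0.0]]
ft_force: [-0.1, -0.1, -0.3]
grip_width: 0.0596
t 15.12 grasp [0.54   0.1037 0.0862] zang -94.3 w 0.0596 q6 92.8 F [-0.1 -0.1 -0.3]
units [ 0.07 -0.02  0.  ]
yaw units 0.0 full 0.0
```

View pics/t5.png

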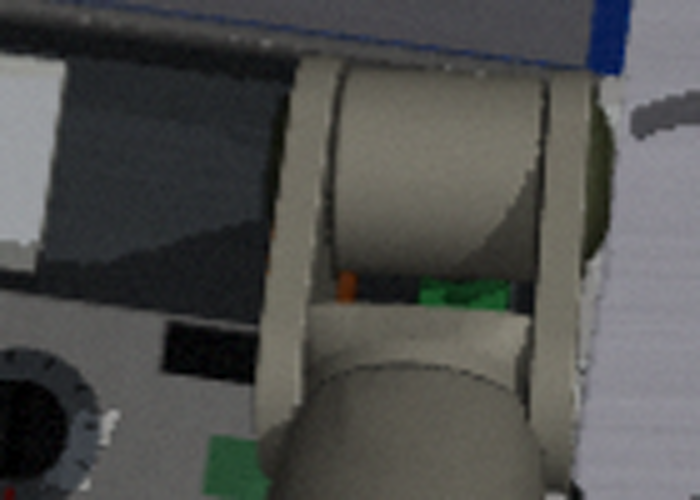

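```bash
python3 -m inch '[[-0.4,[0.03,0,0],0],[1,[0,0,0],0],[1,[0,0,0],0],[1,[0,0,0],0],[1,[0,0,0],0],[1,[0,0,0],0],[1,[0,0,0],0],[1,[0,0,0],0]]' 40; python3 -m inch '[[1,[-0.2,0,0],0],[1,[-0.5,0,0],0],[1,[-0.5,0,0],0],[1,[-0.8,0,0],0],[1,[-0.8,0,0],0],[1,[-0.8,0,0],0],[1,[-0.4,0,0],0],[1,[0,0,0],0]]'
python3 - <<'E'
from h import *
x,y,t=.6090,-.20385,.11303
import go
for ly in (-.095,0,.095):
  for lx in (0.003,): print(ly,(x+np.cos(t)*lx-np.sin(t)*ly).round(4),(y+np.sin(t)*lx+np.cos(t)*ly).round(4))
go.go(.6227,-.2979,.19,-83.52)
E
```

```text
time_s: 15.83
position: [0.5399, 0.1037, 0.2413]
tool_rot: [[0.005, 0.997, -0.075], [-0.0, -0.075, -0.997], [-1.0, 0.005, -0.0]]
ft_force: [-2.2, 0.5, 14.5]
grip_width: 0.0451
time_s: 16.5
position: [0.5394, 0.1038, 0.362]
tool_rot: [[0.005, 0.997, -0.075], [-0.0, -0.075, -0.997], [-1.0, 0.005, -0.0]]
ft_force: [-0.1, -0.4, -1.0]
grip_width: 0.0448
-0.095 0.6227 -0.2979
0 0.612 -0.2035
0.095 0.6013 -0.1091
t 16.5 grasp [0.5402 0.1037 0.207 ] zang -94.29 w 0.0448 q6 92.8 F [-0.1 -0.4 -1. ]
units [ 0.58  3.74 13.14]
yaw units -2.15 full -2.15
```

```bash
python3 -m inch '[[1,[0,0.27,0.5],0],[1,[0,0.27,0.9],0],[1,[0,0.27,0.9],0],[1,[0,0.27,0.9],0],[1,[0,0.27,0.9],0],[1,[0,0.27,0.9],0],[1,[0,0.27,0.9],0],[1,[0,0.27,0.9],0]]'; python3 -m inch '[[1,[0,0.27,0.9],0],[1,[0,0.27,0.9],0],[1,[0,0.27,0.9],0],[1,[0,0.27,0.9],0],[1,[0,0.27,0.9],0],[1,[0,0.27,0.9],-0.65],[1,[0,0.2,0.5],-0.75],[1,[0,0,0.4],-0.75]]';  python3 -m inch '[[1,[0,0,0],0],[1,[0,0,0],0],[1,[0,0,0],0],[1,[0,0,0],0],[1,[0,0,0],0],[1,[0,0,0],0],[1,[0,0,0],0],[1,[0,0,0],0]]'; python3 go.py .6227 -.2979 .09 -83.5;  python3 -c "
from h import *
crop('scene','pics/s5.png',100,180,330,340,3.4)"
```

```text
time_s: 17.17
position: [0.5887, -0.106, 0.3578]
tool_rot: [[-0.002, 0.997, -0.075], [0.001, -0.075, -0.997], [-1.0, -0.002, -0.001]]
ft_force: [0.7, -0.4, -1.1]
grip_width: 0.0451
time_s: 17.83
position: [0.6316, -0.2988, 0.3569]
tool_rot: [[-0.002, 0.993, 0.114], [0.001, 0.114, -0.993], [-1.0, -0.002, -0.002]]
ft_force: [0.5, -0.2, -0.4]
grip_width: 0.0451
time_s: 18.5
position: [0.6313, -0.2966, 0.3592]
tool_rot: [[0.0, 0.994, 0.112], [-0.0, 0.112, -0.994], [-1.0, 0.0, 0.0]]
ft_force: [0.1, -0.8, -1.2]
grip_width: 0.0451
t 18.5 grasp [ 0.6313 -0.2966  0.2042] zang -83.54 w 0.0451 q6 48.7 F [ 0.1 -0.8 -1.2]
units [ 3.81 -0.29  0.01]
yaw units -0.01 full -0.01
```

View pics/s5.png

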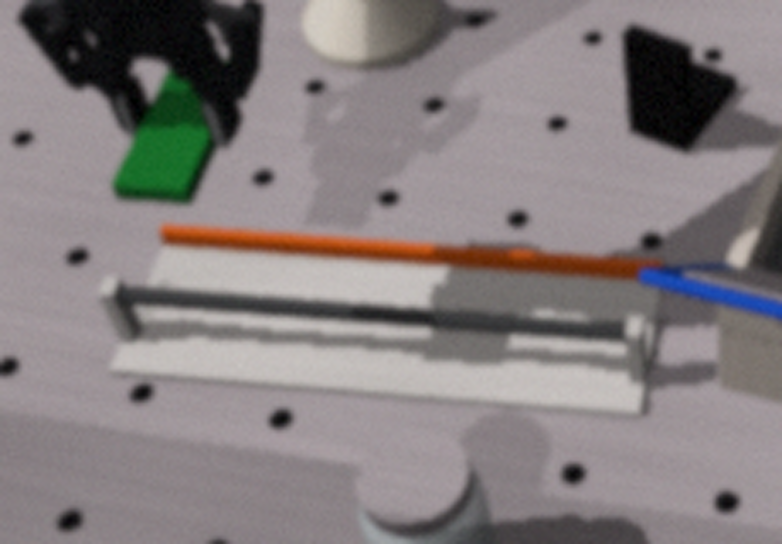

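Run:
```python
from h import *
for u,v in [(116,182),(189,192)]:
    p=pt('scene',100+u/3.4,180+v/3.4,.2017);print(p)
g=np.array([.6313,-.2966]);d=np.array([.994,.112]);
p=(pt('scene',100+116/3.4,180+182/3.4,.2017)+pt('scene',100+189/3.4,180+192/3.4,.2017))/2
print((p[:2]-g)@d, (p[:2]-g)@np.array([-.112,.994]))
```

```text
[ 0.68640117 -0.30942436  0.2017    ]
[ 0.68483121 -0.26445777  0.2017    ]
0.05507209468229804 0.0035175683016897795
```

```bash
python3 -m inch '[[1,[0.6,-0.29,0],0],[1,[0.8,0,0],0],[1,[0.8,0,0],0],[1,[0.8,0,0],0],[1,[0.6,0,0],0],[1,[0.4,0,0],0],[1,[0.1,0,0],0],[1,[0,0,0],0]]' 20;  python3 go.py .6227 -.2979 .056 -83.5; python3 -m inch '[[1,[0.05,0,0],0],[1,[0.05,0,0],0],[1,[0.05,0,0],0],[1,[0.05,0,0],0],[1,[0.05,0,0],0],[1,[0.05,0,0],0],[1,[0,0,0],0],[1,[0,0,0],0]]'; python3 go.py .6227 -.2979 .056 -83.5; python3 -c "
from h import *
crop('scene','pics/s6.png',100,180,330,340,3.4)"
```

```text
time_s: 19.22
position: [0.6228, -0.2979, 0.2358]
tool_rot: [[-0.001, 0.994, 0.112], [0.0, 0.112, -0.994], [-1.0, -0.001, -0.001]]
ft_force: [0.7, -0.4, -0.6]
grip_width: 0.0449
t 19.22 grasp [ 0.6227 -0.2978  0.0808] zang -83.55 w 0.0449 q6 48.2 F [ 0.7 -0.4 -0.6]
units [0.83 0.   0.  ]
yaw units -0.01 full -0.01
time_s: 19.88
position: [0.6227, -0.2979, 0.2271]
tool_rot: [[-0.0, 0.994, 0.112], [0.0, 0.112, -0.994], [-1.0, -0.0, -0.0]]
ft_force: [0.1, 0.6, -1.7]
grip_width: 0.0449
t 19.88 grasp [ 0.6227 -0.2979  0.0721] zang -83.55 w 0.0449 q6 48.2 F [ 0.1  0.6 -1.7]
units [0.54 0.   0.  ]
yaw units -0.01 full -0.01
```

View pics/s6.png

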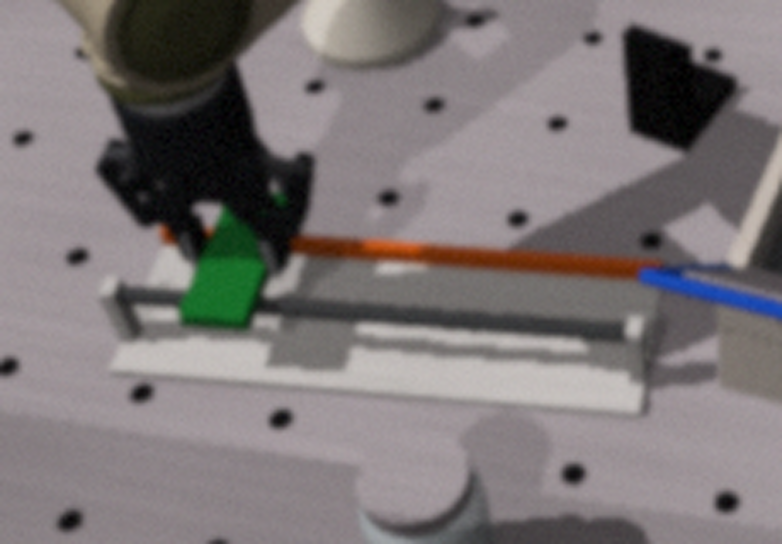

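Flat and aligned over the bar, about to touch. I'll continue slowly so it pivots in the grip.

```bash
python3 -m inch '[[1,[0.05,0,0],0],[1,[0.05,0,0],0],[1,[0.05,0,0],0],[1,[0.05,0,0],0],[1,[0,0,0],0],[1,[0,0,0],0],[1,[0,0,0],0],[1,[0,0,0],0]]'; python3 -m inch '[[1,[0.05,0,0],0],[1,[0.05,0,0],0],[1,[0.05,0,0],0],[1,[0.05,0,0],0],[1,[0,0,0],0],[1,[0,0,0],0],[1,[0,0,0],0],[1,[0,0,0],0]]';python3 go.py .6227 -.2979 .056 -83.5; python3 -c "
from h import *
crop('scene','pics/s7.png',100,180,330,340,3.4)"
```

```text
time_s: 20.6
position: [0.6225, -0.2981, 0.2236]
tool_rot: [[0.002, 0.994, 0.112], [-0.002, 0.112, -0.994], [-1.0, 0.001, 0.002]]
ft_force: [-6.3, 1.2, 13.1]
grip_width: 0.0448
time_s: 21.27
position: [0.6223, -0.2982, 0.2175]
tool_rot: [[0.001, 0.994, 0.112], [-0.002, 0.112, -0.994], [-1.0, 0.001, 0.002]]
ft_force: [-8.5, 1.1, 13.8]
grip_width: 0.0448
t 21.27 grasp [ 0.6225 -0.2985  0.0625] zang -83.56 w 0.0448 q6 48.2 F [-8.5  1.1 13.8]
units [ 0.22  0.01 -0.02]
yaw units -0.01 full -0.01
```

View pics/s7.png

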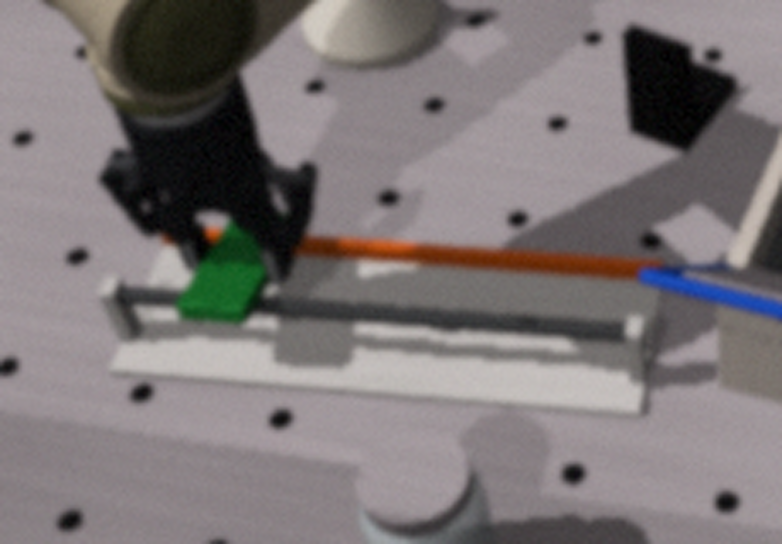

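It is pivoting, with the force steady at about 14 N.

```bash
python3 -m inch '[[1,[0.05,0,0],0],[1,[0.05,0,0],0],[1,[0.05,0,0],0],[1,[0.03,0,0],0],[1,[0,0,0],0],[1,[0,0,0],0],[1,[0,0,0],0],[1,[0,0,0],0]]'; python3 go.py .6227 -.2979 .054 -83.5; python3 -c "
from h import *
crop('scene','pics/s8.png',100,180,330,340,3.4)"
```

```text
time_s: 21.98
position: [0.6224, -0.2982, 0.2123]
tool_rot: [[0.001, 0.994, 0.112], [-0.002, 0.112, -0.994], [-1.0, 0.001, 0.002]]
ft_force: [-7.8, 2.3, 14.3]
grip_width: 0.0449
t 21.98 grasp [ 0.6226 -0.2985  0.0573] zang -83.56 w 0.0449 q6 48.2 F [-7.8  2.3 14.3]
units [ 0.11  0.01 -0.02]
yaw units -0.01 full -0.01
```

View pics/s8.png

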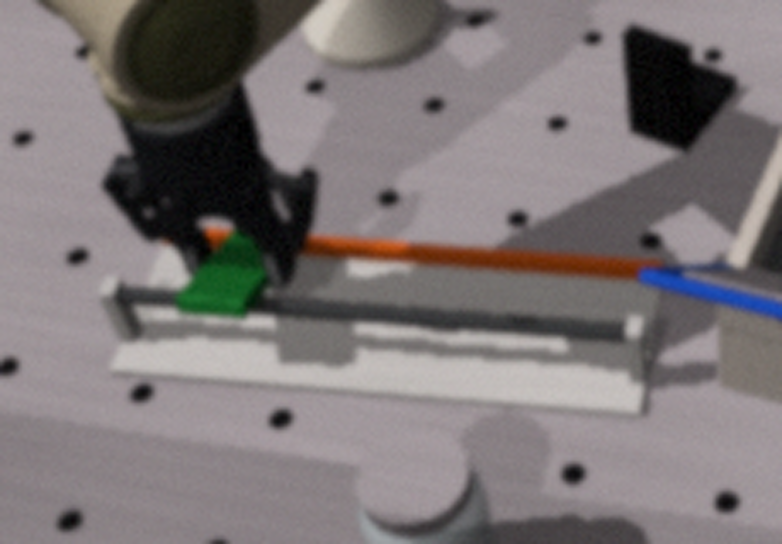

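```bash
python3 -m inch '[[1,[0.05,0,0],0],[1,[0.05,0,0],0],[1,[0.05,0,0],0],[1,[0.0,0,0],0],[1,[0,0,0],0],[1,[0,0,0],0],[1,[0,0,0],0],[1,[0,0,0],0]]'; python3 go.py .6227 -.2979 .054 -83.5; python3 -m inch '[[-0.35,[0,0,0],0],[-0.35,[0,0,0],0],[-0.35,[0,0,0],0],[-0.35,[0,0,0],0],[-0.35,[0,0,0],0],[-0.35,[0,0,0],0],[-0.35,[0,0,0],0],[-0.35,[0,0,0],0]]'; python3 -c "
from h import *
crop('scene','pics/s9.png',100,180,330,340,3.4)"
```

```text
time_s: 22.7
position: [0.6226, -0.2981, 0.2081]
tool_rot: [[0.002, 0.994, 0.112], [-0.002, 0.112, -0.994], [-1.0, 0.002, 0.002]]
ft_force: [-6.5, 1.7, 16.1]
grip_width: 0.045
t 22.7 grasp [ 0.623  -0.2985  0.0531] zang -83.55 w 0.045 q6 48.2 F [-6.5  1.7 16.1]
units [-0.03 -0.01 -0.02]
yaw units -0.01 full -0.01
time_s: 23.37
position: [0.6227, -0.2979, 0.2052]
tool_rot: [[-0.0, 0.994, 0.112], [0.0, 0.112, -0.994], [-1.0, -0.0, -0.0]]
ft_force: [-0.5, 0.7, -0.3]
grip_width: 0.0579
```

View pics/s9.png

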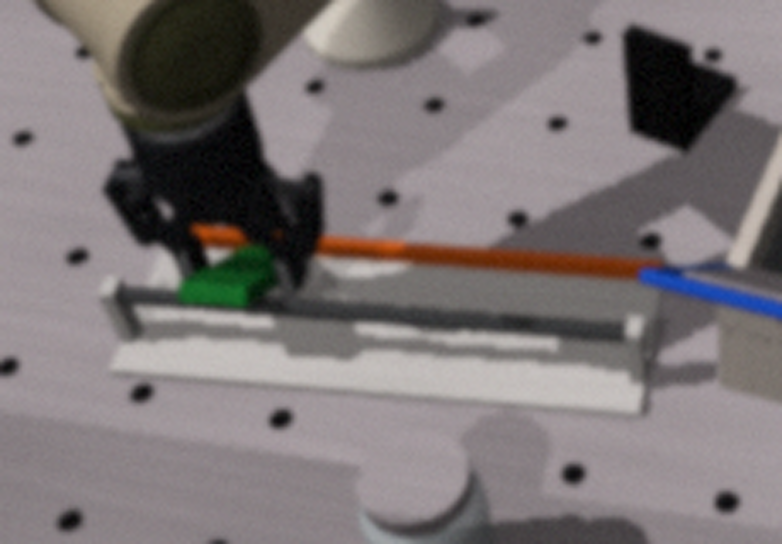

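Released, and it looks tilted and resting. I'll lift clear and check.

```bash
python3 -m inch '[[-0.35,[-0.3,0,0],0],[-0.35,[-0.8,0,0],0],[-0.35,[-0.9,0,0],0],[-0.35,[-0.9,0,0],0],[-0.35,[-0.9,0,0],0],[-0.35,[-0.9,0,0],0],[-0.35,[0,-0.9,-0.8],0],[-0.35,[0,-0.9,-0.8],0]]';python3 -c "
from h import *
crop('scene','pics/s10.png',100,180,330,340,3.4); crop('top','pics/t10.png',330,180,490,260,5)"; python3 go.py .5492 .1812 .2 -94.4
```

```text
time_s: 24.08
position: [0.5633, -0.2563, 0.3485]
tool_rot: [[0.005, 0.994, 0.112], [-0.003, 0.112, -0.994], [-1.0, 0.004, 0.004]]
ft_force: [0.1, 0.2, -1.2]
grip_width: 0.0579
t 24.18 grasp [ 0.5594 -0.2525  0.1913] zang -83.5 w 0.0575 q6 48.2 F [ 1.2 -0.1 -0. ]
units [ -0.24   1.3  -14.4 ]
yaw units 2.18 full 2.18
```

View pics/s10.png

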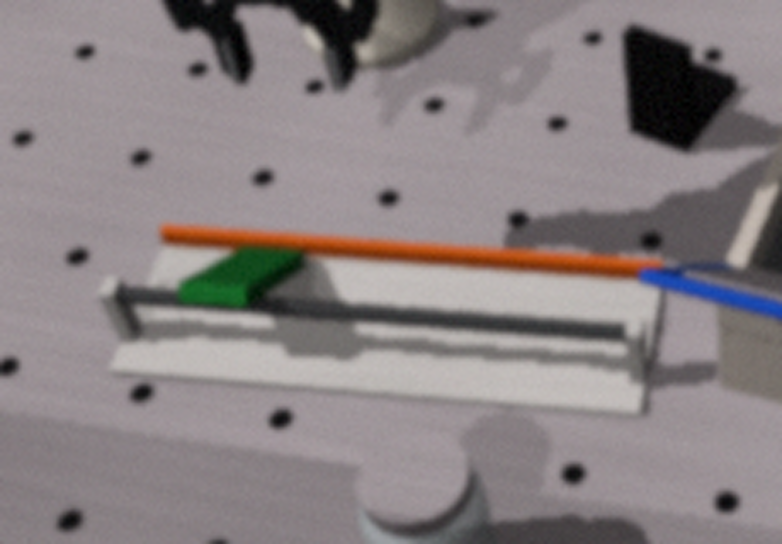

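View pics/t10.png

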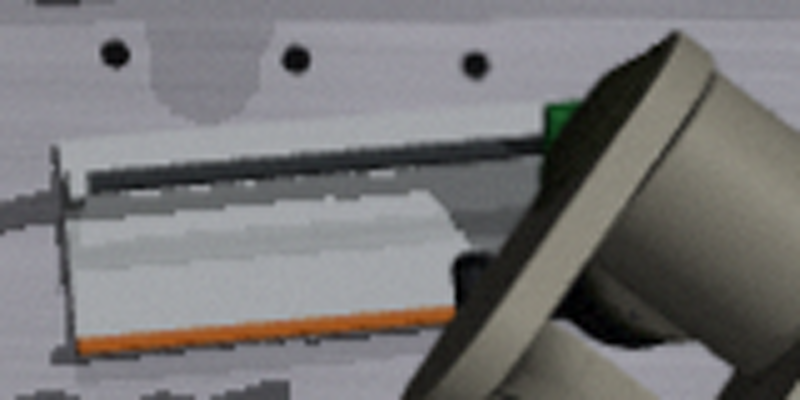

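The green plate leans behind the lip against the bar. Next, orange.

```bash
python3 -m inch '[[-0.4,[-0.1,0,-0.6],0],[-0.4,[-0.1,0,-1],0],[-0.4,[0,0,-1],0],[-0.4,[0,0,-1],0],[-0.4,[0,0,-1],0],[-0.4,[0,0.1,-1],0],[-0.4,[0,0.2,-1],0],[-0.4,[0,0.2,-1],0]]'; python3 -m inch '[[-0.4,[0,0.2,-1],0],[-0.4,[0,0.2,-1],0],[-0.4,[0,0.2,-1],0],[-0.4,[0,0.2,-1],0],[-0.4,[0,0,-1],0],[-0.4,[0,0,-1],0.7],[-0.4,[0,0,-0.8],0.7],[-0.4,[0,0,0],0.78]]';  python3 -m inch '[[-0.4,[0,0,0],0],[-0.4,[0,0,0],0],[-0.4,[0,0,0],0],[-0.4,[0,0,0],0],[-0.4,[0,0,0],0],[-0.4,[0,0,0],0],[-0.4,[0,0,0],0],[-0.4,[0,0,0],0]]'; python3 go.py .5492 .1812 .087 -94.4;python3 -c "
from h import *
crop('top','pics/t11.png',330,180,490,260,5);crop('scene','pics/s11.png',150,230,230,290,9)"
```

```text
time_s: 24.85
position: [0.5531, -0.0261, 0.3533]
tool_rot: [[0.002, 0.994, 0.112], [-0.0, 0.112, -0.994], [-1.0, 0.002, 0.001]]
ft_force: [0.3, 0.1, 0.4]
grip_width: 0.0599
time_s: 25.52
position: [0.5547, 0.182, 0.3531]
tool_rot: [[0.002, 0.997, -0.076], [0.001, -0.076, -0.997], [-1.0, 0.002, -0.002]]
ft_force: [-0.1, -0.1, -0.7]
grip_width: 0.0597
time_s: 26.18
position: [0.5554, 0.1773, 0.3522]
tool_rot: [[-0.0, 0.997, -0.078], [0.0, -0.078, -0.997], [-1.0, -0.0, -0.0]]
ft_force: [0.1, 0.3, 0.0]
grip_width: 0.0598
t 26.18 grasp [0.5554 0.1773 0.1972] zang -94.46 w 0.0598 q6 100.5 F [0.1 0.3 0. ]
units [ 3.67 -0.21 -0.11]
yaw units -0.01 full -0.01
```

View pics/t11.png

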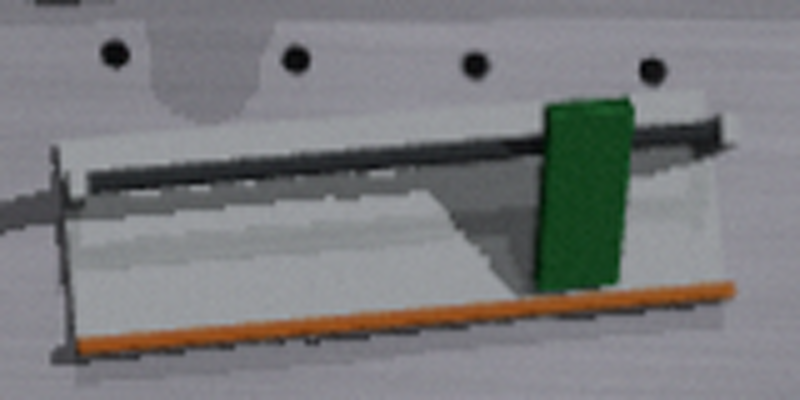

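View pics/s11.png

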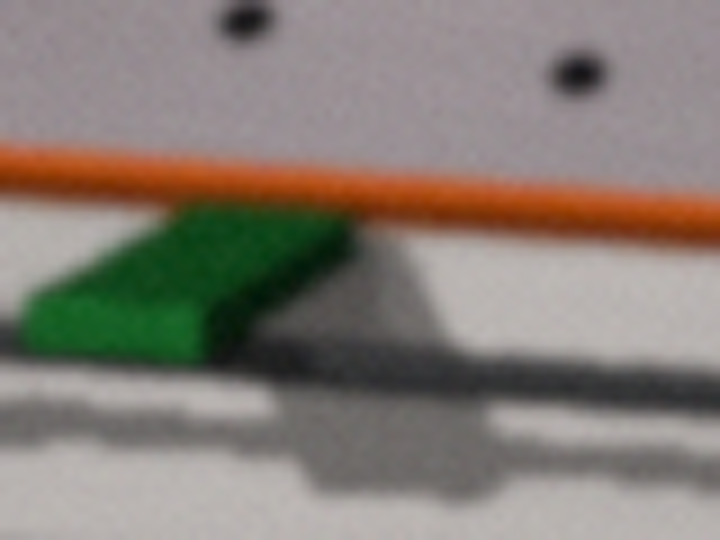

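The green plate is well leaned. Now I'll go down onto orange.

```bash
python3 -m inch '[[-0.4,[0.5,-0.21,-0.11],0],[-0.4,[0.7,0,0],0],[-0.4,[0.7,0,0],0],[-0.4,[0.7,0,0],0],[-0.4,[0.6,0,0],0],[-0.4,[0.4,0,0],0],[-0.4,[0.07,0,0],0],[-0.4,[0,0,0],0]]' 40;  python3 go.py .5492 .1812 .087 -94.4; python3 -m inch '[[1,[0,0,0],0],[1,[0,0,0],0],[1,[0,0,0],0],[1,[0,0,0],0],[1,[0,0,0],0],[1,[0,0,0],0],[1,[0,0,0],0],[1,[0,0,0],0]]' 40;  python3 -m inch '[[1,[-0.2,0,0],0],[1,[-0.5,0,0],0],[1,[-0.5,0,0],0],[1,[-0.8,0,0],0],[1,[-0.8,0,0],0],[1,[-0.8,0,0],0],[1,[-0.4,0,0],0],[1,[0,0,0],0]]'; python3 go.py .612 -.2035 .2 -83.5
```

```text
time_s: 26.95
position: [0.5493, 0.1813, 0.2417]
tool_rot: [[-0.001, 0.997, -0.078], [-0.0, -0.078, -0.997], [-1.0, -0.001, 0.0]]
ft_force: [0.5, -0.3, 0.4]
grip_width: 0.0599
t 26.95 grasp [0.5491 0.1813 0.0867] zang -94.45 w 0.0599 q6 101.0 F [ 0.5 -0.3  0.4]
units [-0.01  0.    0.  ]
yaw units -0.01 full -0.01
time_s: 27.62
position: [0.5494, 0.1814, 0.2433]
tool_rot: [[0.002, 0.997, -0.078], [0.0, -0.078, -0.997], [-1.0, 0.002, -0.0]]
ft_force: [-0.0, 0.0, 6.0]
grip_width: 0.0449
time_s: 28.28
position: [0.5492, 0.1814, 0.3653]
tool_rot: [[0.005, 0.997, -0.077], [0.001, -0.077, -0.997], [-1.0, 0.005, -0.001]]
ft_force: [0.5, -0.6, -1.3]
grip_width: 0.0446
t 28.28 grasp [0.5501 0.1815 0.2103] zang -94.44 w 0.0446 q6 101.0 F [ 0.5 -0.6 -1.3]
units [ 0.35  3.05 12.63]
yaw units -2.19 full -2.19
```

```bash
python3 -m inch '[[1,[0,0.2,0.5],0],[1,[0,0.2,0.9],0],[1,[0,0.2,0.9],0],[1,[0,0.2,0.9],0],[1,[0,0.2,0.9],0],[1,[0,0.2,0.9],0],[1,[0,0.2,0.9],0],[1,[0,0.2,0.9],0]]'; python3 -m inch '[[1,[0,0.2,0.9],0],[1,[0,0.2,0.9],0],[1,[0,0.2,0.9],0],[1,[0,0.2,0.9],0],[1,[0,0.2,0.9],0],[1,[0,0.25,0.9],-0.7],[1,[0,0.2,0.43],-0.75],[1,[0,0,0],-0.74]]';  python3 -m inch '[[1,[0,0,0],0],[1,[0,0,0],0],[1,[0,0,0],0],[1,[0,0,0],0],[1,[0,0,0],0],[1,[0,0,0],0],[1,[0,0,0],0],[1,[0,0,0],0]]'; python3 go.py .612 -.2035 .08 -83.5;  python3 -c "
from h import *
crop('scene','pics/s12.png',100,180,330,340,3.4)"
```

```text
time_s: 28.95
position: [0.5811, -0.0271, 0.361]
tool_rot: [[-0.002, 0.997, -0.078], [0.001, -0.078, -0.997], [-1.0, -0.002, -0.0]]
ft_force: [0.1, 0.3, -0.8]
grip_width: 0.0447
time_s: 29.62
position: [0.6121, -0.2063, 0.3602]
tool_rot: [[-0.002, 0.994, 0.113], [0.0, 0.113, -0.994], [-1.0, -0.002, -0.001]]
ft_force: [-0.3, 0.5, -1.8]
grip_width: 0.0447
time_s: 30.28
position: [0.6119, -0.2031, 0.3622]
tool_rot: [[0.0, 0.994, 0.113], [-0.0, 0.113, -0.994], [-1.0, 0.0, 0.0]]
ft_force: [-0.7, 0.2, -0.5]
grip_width: 0.045
t 30.28 grasp [ 0.6119 -0.2031  0.2072] zang -83.5 w 0.045 q6 54.6 F [-0.7  0.2 -0.5]
units [4.24 0.   0.01]
yaw units -0.0 full -0.0
```

View pics/s12.png

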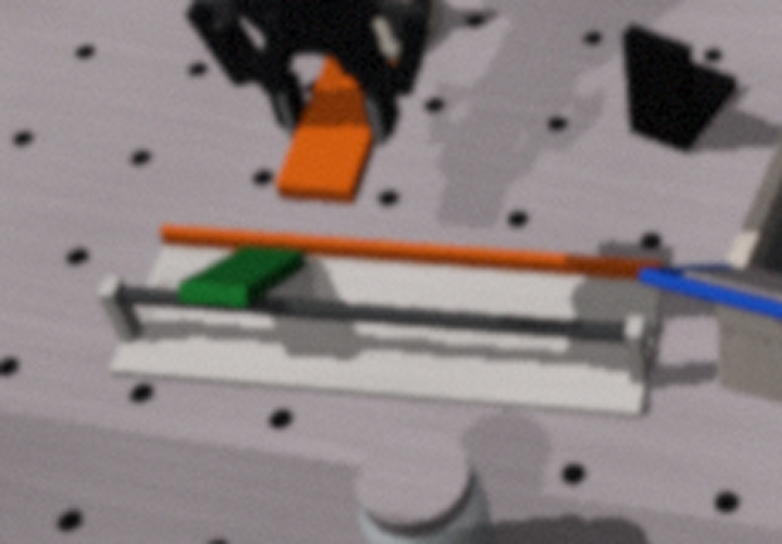

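Orange is held flat and centred. I'll lower it the same way.

```bash
python3 -m inch '[[1,[0.6,0,0],0],[1,[0.8,0,0],0],[1,[0.8,0,0],0],[1,[0.8,0,0],0],[1,[0.7,0,0],0],[1,[0.4,0,0],0],[1,[0.1,0,0],0],[1,[0.05,0,0],0]]' 20; python3 -m inch '[[1,[0.05,0,0],0],[1,[0.05,0,0],0],[1,[0.05,0,0],0],[1,[0.05,0,0],0],[1,[0.05,0,0],0],[1,[0.05,0,0],0],[1,[0.05,0,0],0],[1,[0.05,0,0],0]]'; python3 go.py .612 -.2035 .051 -83.5
```

```text
time_s: 31.0
position: [0.612, -0.2033, 0.2342]
tool_rot: [[-0.001, 0.994, 0.113], [0.0, 0.113, -0.994], [-1.0, -0.001, -0.0]]
ft_force: [-0.1, -0.2, -1.3]
grip_width: 0.0448
time_s: 31.67
position: [0.6118, -0.2035, 0.2251]
tool_rot: [[0.002, 0.994, 0.113], [-0.002, 0.113, -0.994], [-1.0, 0.002, 0.002]]
ft_force: [-8.4, -0.5, 15.6]
grip_width: 0.0451
t 31.67 grasp [ 0.612  -0.2038  0.0701] zang -83.5 w 0.0451 q6 54.6 F [-8.4 -0.5 15.6]
units [ 0.64 -0.   -0.01]
yaw units 0.0 full 0.0
```

```bash
python3 -m inch '[[1,[0.05,0,0],0],[1,[0.05,0,0],0],[1,[0.05,0,0],0],[1,[0.05,0,0],0],[1,[0.05,0,0],0],[1,[0.05,0,0],0],[1,[0.05,0,0],0],[1,[0.05,0,0],0]]'; python3 -m inch '[[1,[0.05,0,0],0],[1,[0.05,0,0],0],[1,[0.03,0,0],0],[1,[0,0,0],0],[1,[0,0,0],0],[1,[0,0,0],0],[1,[0,0,0],0],[1,[0,0,0],0]]'; python3 go.py .612 -.2035 .0525 -83.5;python3 -c "
from h import *
crop('scene','pics/s13.png',100,180,330,340,3.4)"
```

```text
time_s: 32.33
position: [0.6117, -0.2035, 0.2133]
tool_rot: [[0.002, 0.994, 0.113], [-0.002, 0.113, -0.994], [-1.0, 0.001, 0.002]]
ft_force: [-8.7, 1.0, 17.8]
grip_width: 0.0453
time_s: 33.0
position: [0.6118, -0.2035, 0.2096]
tool_rot: [[0.002, 0.994, 0.113], [-0.002, 0.113, -0.994], [-1.0, 0.002, 0.002]]
ft_force: [-8.9, 0.6, 16.5]
grip_width: 0.0446
t 33.0 grasp [ 0.6122 -0.2038  0.0546] zang -83.51 w 0.0446 q6 54.6 F [-8.9  0.6 16.5]
units [ 0.07 -0.01 -0.01]
yaw units -0.0 full -0.0
```

View pics/s13.png

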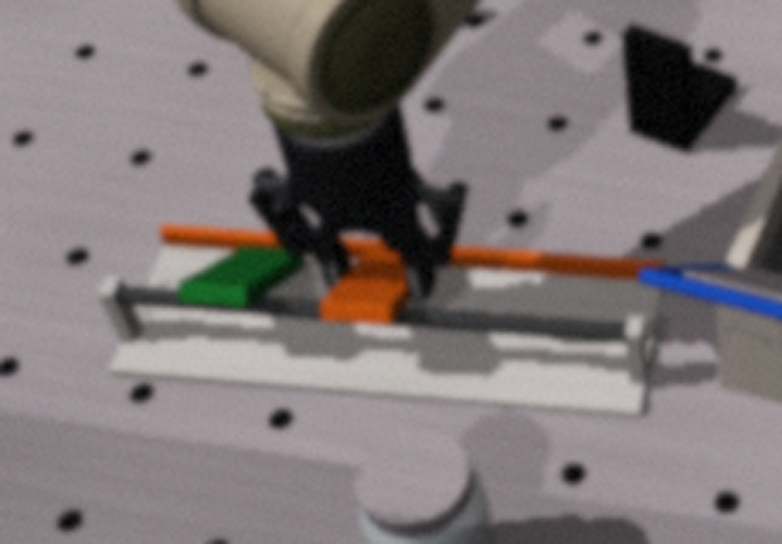

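```bash
python3 -m inch '[[1,[0.05,0,0],0],[1,[0,0,0],0],[-0.35,[0,0,0],0],[-0.35,[0,0,0],0],[-0.35,[0,0,0],0],[-0.35,[0,0,0],0],[-0.35,[0,0,0],0],[-0.35,[0,0,0],0]]'; python3 -m inch '[[-0.35,[0,0,0],0],[-0.35,[0,0,0],0],[-0.35,[-0.3,0,0],0],[-0.35,[-0.9,0,0],0],[-0.35,[-0.9,0,0],0],[-0.35,[-0.9,0,0],0],[-0.35,[-0.9,0,0],0],[-0.35,[-0.9,0,0],0]]';python3 go.py .5641 .343 .2 -95.2
```

```text
time_s: 33.72
position: [0.612, -0.2032, 0.205]
tool_rot: [[-0.0, 0.994, 0.113], [0.0, 0.113, -0.994], [-1.0, -0.0, -0.0]]
ft_force: [0.1, -0.7, 0.7]
grip_width: 0.0574
time_s: 34.38
position: [0.6116, -0.203, 0.3515]
tool_rot: [[0.001, 0.994, 0.113], [-0.0, 0.113, -0.994], [-1.0, 0.001, 0.0]]
ft_force: [0.3, -0.3, -0.3]
grip_width: 0.0577
t 34.38 grasp [ 0.6117 -0.2031  0.1965] zang -83.5 w 0.0577 q6 54.6 F [ 0.3 -0.3 -0.3]
units [ -0.13   0.48 -18.27]
yaw units 2.34 full 2.34
```

```bash
python3 -m inch '[[-0.4,[-0.1,-0.3,-0.6],0],[-0.4,[-0.1,-0.3,-1],0],[-0.4,[0,0,-1],0],[-0.4,[0,0,-1],0],[-0.4,[0,0,-1],0],[-0.4,[0,0,-1],0],[-0.4,[0,0,-1],0],[-0.4,[0,0,-1],0]]'; python3 -m inch '[[-0.4,[0,0,-1],0],[-0.4,[0,0,-1],0],[-0.4,[0,0,-1],0],[-0.4,[0,0.2,-1],0],[-0.4,[0,0.2,-1],0],[-0.4,[0,0.2,-1],0],[-0.4,[0,0.2,-1],0],[-0.4,[0,0.2,-1],0]]';  python3 -m inch '[[-0.4,[0,0,-1],0],[-0.4,[0,0,-1],0],[-0.4,[0,0,-0.6],0.7],[-0.4,[0,0,0],0.8],[-0.4,[0,0,0],0.84],[-0.4,[0,0,0],0],[-0.4,[0,0,0],0],[-0.4,[0,0,0],0]]'; python3 go.py .5641 .343 .0875 -95.2;python3 -c "
from h import *
crop('top','pics/t14.png',330,180,490,260,5);crop('scene','pics/s14.png',130,220,330,310,4)"
```

```text
time_s: 35.05
position: [0.5677, 0.0227, 0.3561]
tool_rot: [[0.001, 0.994, 0.113], [-0.0, 0.113, -0.994], [-1.0, 0.001, 0.0]]
ft_force: [0.5, -0.5, -0.2]
grip_width: 0.0596
time_s: 35.72
position: [0.5705, 0.2647, 0.3561]
tool_rot: [[0.001, 0.994, 0.113], [0.0, 0.113, -0.994], [-1.0, 0.001, -0.0]]
ft_force: [0.0, 0.0, -1.0]
grip_width: 0.0596
time_s: 36.38
position: [0.562, 0.3404, 0.3556]
tool_rot: [[0.0, 0.996, -0.089], [0.0, -0.089, -0.996], [-1.0, 0.0, -0.0]]
ft_force: [-0.5, 0.7, -0.4]
grip_width: 0.06
t 36.38 grasp [0.562  0.3404 0.2006] zang -95.1 w 0.06 q6 116.0 F [-0.5  0.7 -0.4]
units [ 3.77  0.06 -0.09]
yaw units 0.02 full 0.02
```

View pics/t14.png

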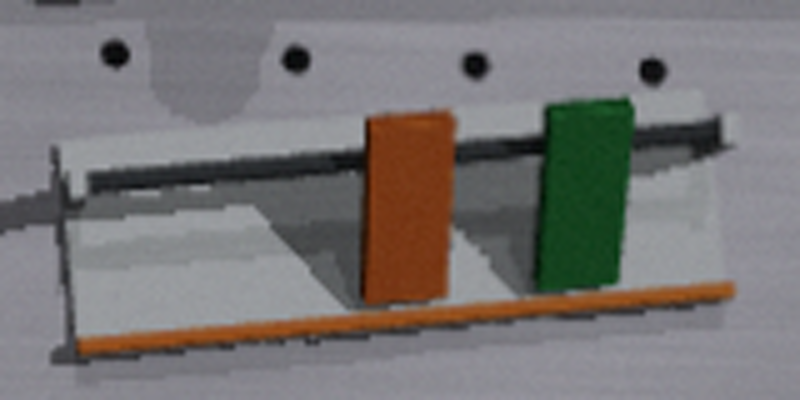

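View pics/s14.png

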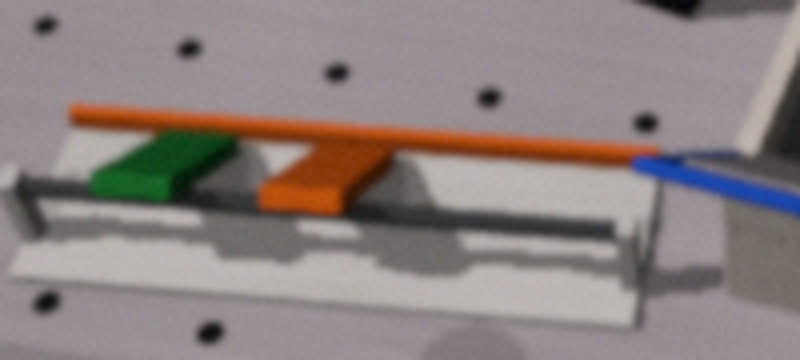

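Both lean well. Now white.

```bash
python3 -m inch '[[-0.4,[0.5,0.06,-0.09],0],[-0.4,[0.7,0,0],0],[-0.4,[0.7,0,0],0],[-0.4,[0.7,0,0],0],[-0.4,[0.7,0,0],0],[-0.4,[0.4,0,0],0],[-0.4,[0.08,0,0],0],[-0.4,[0,0,0],0]]' 40;  python3 go.py .5641 .343 .0875 -95.2; python3 -m inch '[[1,[0,0,0],0],[1,[0,0,0],0],[1,[0,0,0],0],[1,[0,0,0],0],[1,[0,0,0],0],[1,[0,0,0],0],[1,[0,0,0],0],[1,[0,0,0],0]]' 40;  python3 -m inch '[[1,[-0.2,0,0],0],[1,[-0.5,0,0],0],[1,[-0.5,0,0],0],[1,[-0.8,0,0],0],[1,[-0.8,0,0],0],[1,[-0.8,0,0],0],[1,[-0.4,0,0],0],[1,[0,0,0],0]]'; python3 go.py .6024 -.119 .2 -83.5
```

```text
time_s: 37.15
position: [0.5642, 0.343, 0.2414]
tool_rot: [[-0.001, 0.996, -0.09], [-0.0, -0.09, -0.996], [-1.0, -0.001, 0.001]]
ft_force: [-0.4, -0.0, 0.0]
grip_width: 0.0601
t 37.15 grasp [0.564  0.3429 0.0864] zang -95.18 w 0.0601 q6 116.2 F [-0.4 -0.   0. ]
units [-0.04  0.   -0.  ]
yaw units 0.0 full 0.0
time_s: 37.82
position: [0.5642, 0.3432, 0.2433]
tool_rot: [[0.002, 0.996, -0.09], [0.001, -0.09, -0.996], [-1.0, 0.002, -0.001]]
ft_force: [-0.2, -1.4, 5.9]
grip_width: 0.0448
time_s: 38.48
position: [0.5639, 0.3432, 0.3653]
tool_rot: [[0.005, 0.996, -0.091], [0.002, -0.091, -0.996], [-1.0, 0.005, -0.003]]
ft_force: [0.7, 0.8, -0.8]
grip_width: 0.0449
t 38.48 grasp [0.5647 0.3435 0.2103] zang -95.19 w 0.0449 q6 116.3 F [ 0.7  0.8 -0.8]
units [ 0.32  2.64 15.24]
yaw units -2.34 full -2.34
```

```bash
python3 -m inch '[[1,[0,0,0.5],0],[1,[0,0,0.9],0],[1,[0,0,0.9],0],[1,[0,0,0.9],0],[1,[0,0,0.9],0],[1,[0,0.1,0.9],0],[1,[0,0.1,0.9],0],[1,[0,0.1,0.9],0]]'; python3 -m inch '[[1,[0,0.2,0.9],0],[1,[0,0.2,0.9],0],[1,[0,0.3,0.9],0],[1,[0,0.3,0.9],0],[1,[0,0.3,0.9],0],[1,[0,0.3,0.9],0],[1,[0,0.3,0.9],0],[1,[0,0.3,0.9],0]]';  python3 -m inch '[[1,[0,0.14,0.9],0],[1,[0,0,0.34],-0.78],[1,[0,0,0],-0.78],[1,[0,0,0],-0.78],[1,[0,0,0],0],[1,[0,0,0],0],[1,[0,0,0],0],[1,[0,0,0],0]]'; python3 go.py .6024 -.119 .08 -83.5;  python3 -c "
from h import *
crop('scene','pics/s15.png',130,150,360,310,3.4)"
```

```text
time_s: 39.15
position: [0.5541, 0.1379, 0.3607]
tool_rot: [[-0.002, 0.996, -0.09], [-0.0, -0.09, -0.996], [-1.0, -0.002, 0.0]]
ft_force: [1.1, -0.4, -1.2]
grip_width: 0.0447
time_s: 39.82
position: [0.6006, -0.0833, 0.3606]
tool_rot: [[-0.002, 0.996, -0.091], [0.001, -0.091, -0.996], [-1.0, -0.002, -0.001]]
ft_force: [1.0, 0.3, -1.1]
grip_width: 0.0449
time_s: 40.48
position: [0.6015, -0.1191, 0.3615]
tool_rot: [[-0.001, 0.994, 0.112], [0.0, 0.112, -0.994], [-1.0, -0.001, -0.0]]
ft_force: [-0.4, 0.4, -1.7]
grip_width: 0.0451
t 40.48 grasp [ 0.6014 -0.1191  0.2065] zang -83.56 w 0.0451 q6 61.3 F [-0.4  0.4 -1.7]
units [4.22 0.04 0.  ]
yaw units -0.01 full -0.01
```

View pics/s15.png

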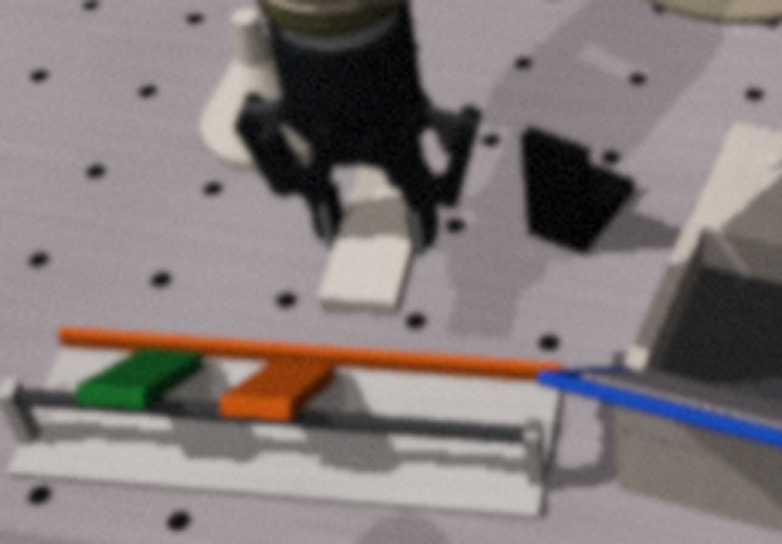

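White is held flat, and both other plates are undisturbed. Lowering it now.

```bash
python3 -m inch '[[1,[0.6,0.04,0],0],[1,[0.8,0,0],0],[1,[0.8,0,0],0],[1,[0.8,0,0],0],[1,[0.7,0,0],0],[1,[0.4,0,0],0],[1,[0.1,0,0],0],[1,[0.05,0,0],0]]' 20; python3 -m inch '[[1,[0.05,0,0],0],[1,[0.05,0,0],0],[1,[0.05,0,0],0],[1,[0.05,0,0],0],[1,[0.05,0,0],0],[1,[0.05,0,0],0],[1,[0.05,0,0],0],[1,[0.05,0,0],0]]'; python3 -m inch '[[1,[0.05,0,0],0],[1,[0.05,0,0],0],[1,[0.05,0,0],0],[1,[0.05,0,0],0],[1,[0.05,0,0],0],[1,[0.05,0,0],0],[1,[0.05,0,0],0],[1,[0.05,0,0],0]]'; python3 -m inch '[[1,[0.05,0,0],0],[1,[0.05,0,0],0],[1,[0.05,0,0],0],[1,[0,0,0],0],[1,[0,0,0],0],[1,[0,0,0],0],[1,[0,0,0],0],[1,[0,0,0],0]]'; python3 go.py .6024 -.119 .0525 -83.5;  python3 -c "
from h import *
crop('scene','pics/s16.png',130,150,360,310,3.4)"
```

```text
time_s: 41.2
position: [0.6027, -0.1191, 0.2339]
tool_rot: [[-0.001, 0.994, 0.113], [0.0, 0.113, -0.994], [-1.0, -0.001, -0.0]]
ft_force: [-0.3, -0.5, -1.0]
grip_width: 0.0451
time_s: 41.87
position: [0.6024, -0.1193, 0.2245]
tool_rot: [[0.001, 0.994, 0.113], [-0.001, 0.113, -0.994], [-1.0, 0.001, 0.001]]
ft_force: [-9.1, -1.2, 15.6]
grip_width: 0.0452
time_s: 42.53
position: [0.6024, -0.1193, 0.2127]
tool_rot: [[0.001, 0.994, 0.113], [-0.001, 0.113, -0.994], [-1.0, 0.001, 0.001]]
ft_force: [-9.6, 0.5, 17.9]
grip_width: 0.0448
time_s: 43.2
position: [0.6026, -0.1193, 0.2083]
tool_rot: [[0.002, 0.994, 0.113], [-0.001, 0.113, -0.994], [-1.0, 0.002, 0.002]]
ft_force: [-8.3, 0.2, 16.6]
grip_width: 0.0443
t 43.2 grasp [ 0.6029 -0.1195  0.0533] zang -83.49 w 0.0443 q6 61.3 F [-8.3  0.2 16.6]
units [ 0.03 -0.02 -0.02]
yaw units 0.0 full 0.0
```

View pics/s16.png

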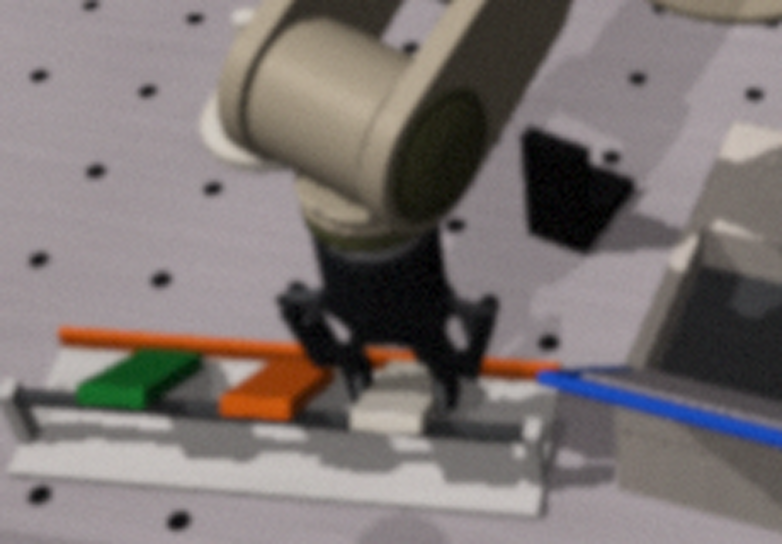

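Tilted like the others, so I'll release, retreat upward and back toward the robot, and check.

```bash
python3 -m inch '[[1,[0.03,0,0],0],[1,[0,0,0],0],[-0.35,[0,0,0],0],[-0.35,[0,0,0],0],[-0.35,[0,0,0],0],[-0.35,[0,0,0],0],[-0.35,[0,0,0],0],[-0.35,[0,0,0],0]]'; python3 -m inch '[[-0.35,[0,0,0],0],[-0.35,[0,0,0],0],[-0.35,[-0.3,0,0],0],[-0.35,[-0.9,0,0],0],[-0.35,[-0.9,0,0],0],[-0.35,[-0.9,0,0],0],[-0.35,[-0.9,0,0],0],[-0.35,[-0.9,0,0],0]]'; python3 -m inch '[[-0.35,[-0.9,0,0],0],[-0.35,[-0.9,0,0],0],[-0.35,[0,-1,0],0],[-0.35,[0,-1,0],0],[-0.35,[0,-1,0],0],[-0.35,[0,-1,0],0],[-0.35,[0,0,0],0],[-0.35,[0,0,0],0]]'; python3 -m inch '[[-0.35,[0,-1,0],0],[-0.35,[0,-1,0],0],[-0.35,[0,0,0],0],[-0.35,[0,0,0],0],[-0.35,[0,0,0],0],[-0.35,[0,0,0],0],[-0.35,[0,0,0],0],[-0.35,[0,0,0],0]]'; python3 -c "
from h import *
a=optics.get_image('scene')[:,:,::-1];b=optics.get_image('top')[:,:,::-1]
cv2.imwrite('pics/fs.png',a);cv2.imwrite('pics/ft.png',b)
crop('','pics/s17.png',130,220,330,310,4,a);crop('','pics/t17.png',330,180,490,260,5,b);crop('','pics/t18.png',150,150,340,310,4,b)"
```

```text
time_s: 43.92
position: [0.6027, -0.1192, 0.2047]
tool_rot: [[-0.0, 0.994, 0.113], [0.0, 0.113, -0.994], [-1.0, -0.0, -0.0]]
ft_force: [-0.1, 0.9, 0.1]
grip_width: 0.0578
time_s: 44.58
position: [0.6024, -0.1191, 0.3511]
tool_rot: [[0.001, 0.994, 0.113], [-0.0, 0.113, -0.994], [-1.0, 0.001, 0.0]]
ft_force: [-0.0, 0.9, -0.6]
grip_width: 0.0576
time_s: 45.25
position: [0.4825, -0.1328, 0.4041]
tool_rot: [[0.001, 0.994, 0.112], [-0.001, 0.112, -0.994], [-1.0, 0.001, 0.001]]
ft_force: [0.4, -0.5, 0.8]
grip_width: 0.0576
time_s: 45.92
position: [0.4245, -0.1395, 0.4028]
tool_rot: [[-0.0, 0.993, 0.114], [0.0, 0.114, -0.993], [-1.0, -0.0, -0.0]]
ft_force: [0.3, -0.1, 0.4]
grip_width: 0.0577
```

View pics/s17.png

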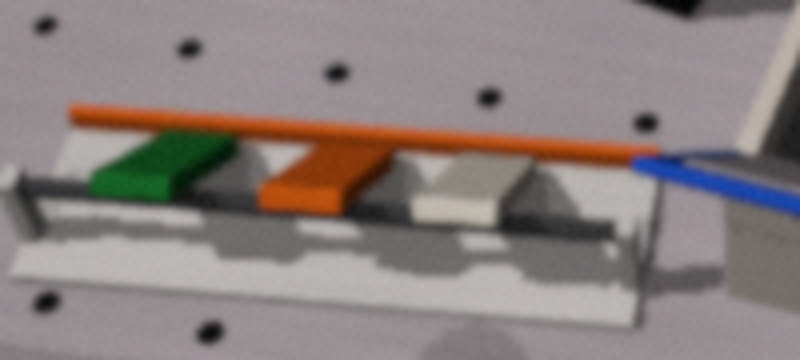

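View pics/t17.png

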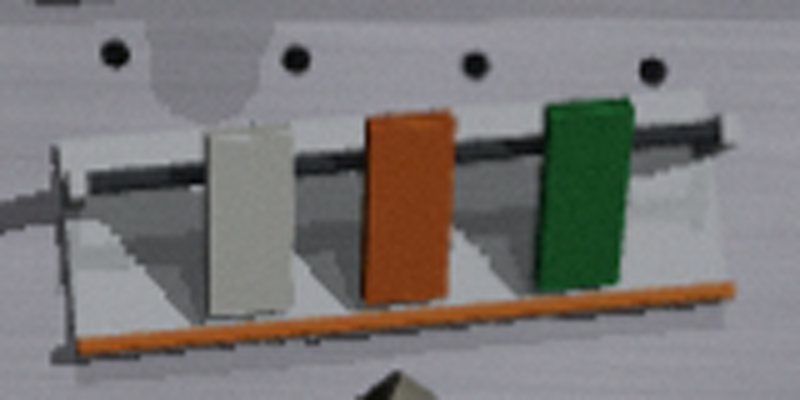

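View pics/t18.png

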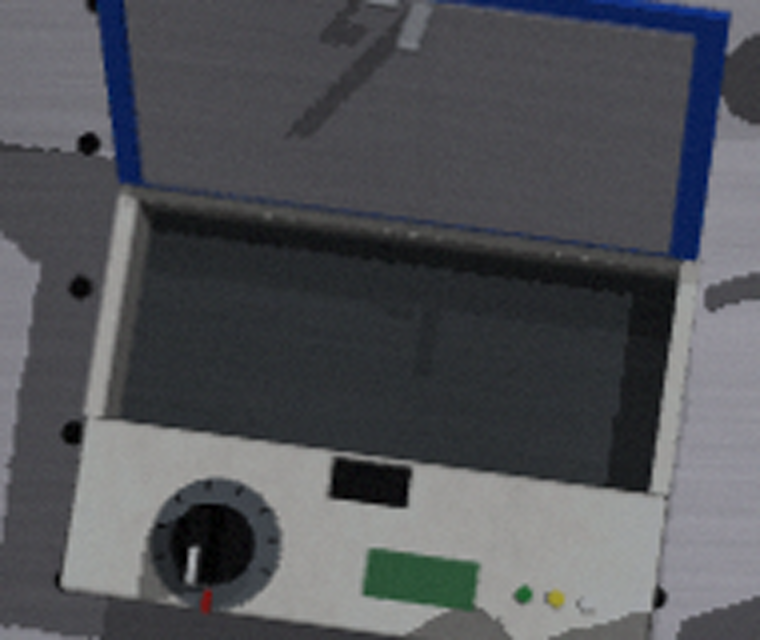

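View pics/ft.png

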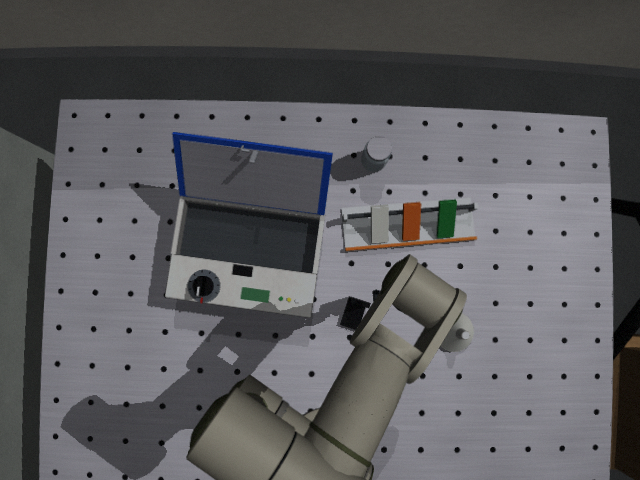

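Run:
```python
from h import *
from scipy.optimize import least_squares
T=lambda a:(330+a[0]/5,180+a[1]/5)
S=lambda a:(130+a[0]/4,220+a[1]/4)
# top-face corners: upper-left(+y), upper-right, lower-right, lower-left (top view); scene: upper +y(right), upper -y(left)
D={'white':([(206,132),(294,126),(292,310),(209,317)],[(500,199),(414,194)]),
'orange':([(366,119),(454,112),(447,297),(363,303)],[(347,187),(262,181)]),
'green':([(547,107),(632,101),(619,284),(537,291)],[(171,177),(95,171)])}
x0,y0,t0=.6090,-.20385,.11303
def corner(p,lx,ly):
    x,y,z,th,ps=p
    c,s=np.cos(th),np.sin(th)
    l=np.array([lx*c-.007*s,ly,lx*s+.007*c])
    cy,sy=np.cos(ps),np.sin(ps);l=np.array([cy*l[0]-sy*l[1]+x,sy*l[0]+cy*l[1]+y,l[2]+z])
    c,s=np.cos(t0),np.sin(t0);return [x0+c*l[0]-s*l[1],y0+s*l[0]+c*l[1],l[2]]
for k,(t,s) in D.items():
    L=[(.055,.023),(.055,-.023),(-.055,-.023),(-.055,.023)]
    f=lambda p:np.r_[(px('top',[corner(p,*l) for l in L])-[T(a) for a in t]).ravel(),(px('scene',[corner(p,*l) for l in L[:2]])-[S(a) for a in s]).ravel()]
    r=least_squares(f,[0,0,.044,.63,0]);print(k,r.x.round(4),np.abs(r.fun).max().round(1))
```

```text
white [0.0046 0.0871 0.0518 0.6189 0.0037] 0.3
orange [0.0046 0.0039 0.0527 0.6171 0.0101] 0.4
green [ 0.0037 -0.0918  0.0487  0.6142  0.0071] 0.9
```

All checks are inside the limits: tilt about 0.62 rad, centres about 4 mm in x and 49-53 mm in z. I'm handing it in.

```bash
python3 -c "
from rig import env
print(env.close_job())"
```

```text
the job is handed in; nothing more can be done
None
```

I finished the job and handed it in at about 46 s of the 208 s allowed; no verdict is reported.

- **Dial:** I turned it about 123° to OFF. The pictures put the white line within about 3° (0.05 rad) of the red tick, and it was still there in the last picture.
- **Hatch:** I pressed it about 8 mm. The catch let go, and it swung open and stayed leaning far back.
- **Plates:** Only the green, orange and white plates were inside; there was no yellow one. All three lean on the rack behind the lip and on the bar, and the compartment is empty.

My last measurement combined both cameras:

| Plate | Tilt (rad) | Limits (rad) | Skew along bar (rad) | x (mm) | y (mm) |
|---|---|---|---|---|---|
| Green | 0.614 | 0.42 to 0.85 | 0.007 | 3.7 | -92 |
| Orange | 0.617 | 0.42 to 0.85 | 0.010 | 4.6 | 4 |
| White | 0.619 | 0.42 to 0.85 | 0.004 | 4.6 | 87 |

One reading disagreed slightly: the plate centres came out at 49 to 53 mm high, where 44 mm is nominal. That is still inside the 30 to 60 mm limits. I put it down to camera error, because the tilt matches a plate resting properly on the bar. The pictures cannot show the contact force on the bar, so that was not measured.

The jar, angle block and funnel appear not to have moved, though I only looked and did not measure them. The grip never visibly slackened. The gripper ended well clear of everything, with wrist force near zero.

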